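# Read a framed solid sample on the clamped station of a fluorescence bench

### The arm

A 6-joint arm with a two-finger parallel gripper is mounted at the origin on the work surface. World frame = base frame: x ahead of the robot, y to its left, z up, the work surface at z = 0. Lengths are in m, angles in rad, forces in N, time in s.
With the tool pointing down it reaches from about 0.275 to 0.775 m from the base axis. Payload 14.6 kg.
Tool frame: the origin (TCP) lies midway between the tips of the shut fingers; the grasp point (between the pads) lies 19 mm behind it; z points along the fingers, y is the direction in which the jaws open and shut (so a half turn about z gives the same grasp; the last joint's range is limited). The gripper opens to 85 mm and grips with 20 to 120 N. Pads are 22 mm wide; open, the fingers measure 114 mm over their backs; the gripper's body (76 mm by 85 mm) begins 54 mm behind the grasp point. The pads swing forward as they close: fully open they stand 13 mm farther back than shut.
Start: joints at [-1.449, 0.263, -0.048, 1.259, 0, 1.415], TCP at [0.143, -0.505, 0.231] pointing down, gripper open.
Joint ranges: [-2.65, 2.65], [-0.89, 1.7], [-1.18, 1.37], [-2.13, 2.11], [-1.35, 1.29], [-3.14, 3.14]. Speed limits (rad/s): [1.89, 1.89, 2.57, 2.79, 3.14, 3.14].

### API

Orientations are given as a unit quaternion [x, y, z, w].
In Python, from cell import sensors, imaging, arm gives the robot as it stands.
- The arm moves only by the tool play_rows, never from a script. Its argument "plan" is a list of rows, each a list of 3 entries, a list of its own where there are three numbers: the finger opening in mm, from 0 to 85.4, then the shift along the tool's x, y, z in units of 40 mm (1.0 is 40 mm), then the turn, a rotation vector about the tool's x, y, z in units of 5 degrees (1.0 is 5 degrees). A call has 1 to 12 rows; each row is the pose to reach, as a shift and turn from the pose commanded when the call began, along the tool's axes at that moment; what a row does not reach only later rows make up. A row lasts 1/12 s, in which the tool goes at most 41.7 mm and 7.16 degrees, less where a joint would pass 70% of its speed; a pose out of reach is approached as far as the arm can. A call with a gripper value outside its range is refused whole. The fingers move at their own pace and stop on an object; the grip force is fixed at half the most. Time passes only in rows, so rows that repeat a pose let the fingers close. It gives the time, the measured TCP pose, the force and the opening at its end, in the units of the state.
- sensors.read_state(): the state, without advancing time (a new reading comes with each control period).
- imaging.snapshot(name): name is "scene" or "side" or "wrist"; returns the picture (400x640x3 uint8, red, green, blue); there is no depth.
- imaging.camera_params(name): a dict with "fx", "fy", "cx", "cy" (pixels), "k1" (the pictures are not rectified: a ray, as slopes to the right and down, at radius r is drawn at 1 + k1 r^2 times it, then the intrinsics apply), "eye" and "orientation" of the camera in the world. Camera axes: x right, y up, looking along -z (the intrinsics and any distortion apply to the point x, -y, -z); pixel columns grow to the right and rows downward; lengths in m; the calibration is good to about 2 mm. A picture is of the moment at which its call begins: read the wrist's pose just before it. camera_params takes no time and is no camera call; for the wrist camera it gives the pose at the moment of the call.
- arm.hand_in(): hands the job in, once; it reports no verdict.
The state is a dict: "time": time; "joints": joint angles; "qvel": joint speeds; "tau": joint torques, N m; "ee_pos": TCP position; "tool_rot": TCP orientation; "contact_force": force on the tool from outside, world axes, zero at the start; "moment": the same for the moment, N m; "finger_gap": opening from 0.0 (shut) to 1.0 (fully open).
Only numpy, scipy, OpenCV 4.12 (cv2) and the standard library are available. Lean on these libraries where they do the work, as an engineer would, in place of code of your own. Each camera call takes 0.05 s, during which the arm holds its last target.

### The job

Take a reading of the amber sample: lay it, coloured window up, in the sloped nest of the sample station against the lip, swing the toggle clamp with the red cross bar over centre so that its rubber foot holds the sample, and with the clamp closed and let go press the blue read button on the console. Then swing the clamp fully back open and lay the amber sample flat in the white tray, setting it down without dropping it. Leave the green sample, the jar and the mouse where they are.

Things in the scene. Friction and masses are not known exactly. Their poses are not given: they have to be found in the camera images.
- amber_c (a point): Centre (half-way up) of the amber sample: a loose white rectangular frame, 60 (x) x 40 (y) x 24 (z) mm, about 0.14 kg, with an orange window in its top face and an orange band round its sides. Starts flat on the bench, window up. Its z axis is the frame's upward normal. Grip it across the 40 mm width (along its y).
- green_c (a point): Centre of the green sample: same size and shape as the amber one but with green window and band. Loose bystander, not to be disturbed.
- nest_c (a point): Where the centre of a seated sample lies in the station's nest. Axes: x uphill (away from the robot), y across, z the deck's normal, leaning 0.55 rad (31.5 deg) towards the robot. The deck is 12 mm below this point along z. The sample lies with its 60 mm length along x, either way round; lay it in and take it out along the normal, for the open clamp stands above the uphill end.
- clamp_hinge (a point): The hinge axis of the toggle clamp (axis along the nest's y, point axes as the nest's): 66 mm uphill and 28 mm (along the nest's z) above nest_c. Steel cheeks 20 x 30 mm stand round it.
- clamp (a joint): Toggle clamp angle (rad): 0 = fully open stop, arm about upright; grows as the bar swings over towards the robot and down; 2.1 = arm parallel to the deck, foot on a sample; 2.16 = stop, nest empty. Over centre at 1.15: below it a spring strut snaps it open, above it shut, both damped. Holding torque about 0.35 N m at both ends: 2 to 4 N at the bar.
- read_top (a point): Centre of the top of the blue push button, 28 mm in diameter, on a grey housing on the fixed cream console (80 x 110 x 40 mm), pressed straight down.
- read (a joint): Travel of the read button (m): 0 = up, 0.006 = fully down, a spring of about 5 N.
- tray: The fixed white tray, 150 (x) x 140 (y) x 18 mm, walls and floor 4 mm thick, open on top. Origin: centre of its underside; the inner floor is 4 mm above it.
- bottle: Loose amber jar with a cap, 44 mm in diameter, 85 mm tall; origin at the centre of its underside. Bystander.
- mouse: Loose grey wireless computer mouse, about 100 x 60 x 31 mm; origin under it. Bystander.
- nest: The fixed aluminium nest, axes as nest_c, origin 12 mm below it on the deck surface. Deck 56 mm wide. A lip 8 mm high crosses the downhill edge, inner face at x = -30 mm; from it two corner stops 8 mm high run to x = -18 mm, inner faces at y = +-25 mm (5 mm play each side). A sample let go on the deck stays or slides gently to the lip.
- clamp_bar (a point): Middle of the clamp's red cross bar (T handle): 14 mm in diameter, 104 mm long along the hinge axis, on the arm's end 142 mm from the hinge. The arm (14 x 12 mm bar, then a 10 mm rod) meets it in the middle, so pinch it some 30 mm to one side. Closed, the arm is parallel to the deck, 28 mm above nest_c, pointing downhill. A rubber foot under it, 66 mm from the hinge, presses the sample.
Mind the look-alikes: they are no part of the job. What is shaped like the part that bears amber_c but turquoise is not meant. There is more than one size of the tray; the one meant has the size given above.

How it is judged:
On the way, in this order (a step that is already met when the one before it is completed fails the run):
1. the amber sample lies seated in the nest, window up, let go, the clamp still open (distance between amber_c and nest_c below 0.009 m and angle between the z axis of amber_c and the z axis of nest_c, either way round below 0.12 rad and angle between amber_c's own z axis and vertical below 1.2 rad and contact force between the fingers and amber below 0.1 N and value of joint clamp below 0.8 rad), for 0.2 s.
2. the clamp is closed over centre with its foot pressing the seated sample, the bar let go (value of joint clamp between 2.04 and 2.145 rad and contact force between clamp and amber above 2 N and distance between amber_c and nest_c below 0.009 m and angle between the z axis of amber_c and the z axis of nest_c, either way round below 0.12 rad and contact force between the fingers and clamp below 0.1 N), for 0.3 s.
3. the read button is pressed (over 4 mm) while the clamp holds the sample (value of joint read above 0.004 m and value of joint clamp above 2.04 rad and contact force between clamp and amber above 2 N and distance between amber_c and nest_c below 0.009 m), for 0.05 s.
4. the clamp is swung back fully open, the sample still lying in the nest (value of joint clamp below 0.3 rad and distance between amber_c and nest_c below 0.02 m), for 0.1 s.
At the end, for the whole second after the job is handed in: The amber sample lies flat (within 0.1 rad, window up) and at rest on the floor of the white tray, let go; the clamp stands open (within 0.3 rad of fully open) and the read button is up. The green sample, jar and mouse are within 15 mm of where they were (x of amber_c in the frame of tray between -0.052 and 0.052 m and y of amber_c in the frame of tray between -0.047 and 0.047 m and z of amber_c in the frame of tray below 0.02 m and angle between amber_c's own z axis and vertical below 0.1 rad and linear speed of amber below 0.02 m/s and value of joint clamp below 0.3 rad and value of joint read below 0.002 m); the robot touches nothing.
It fails at once if the green sample is moved more than 15 mm (distance of green_c from where it was at the start of the episode above 0.015 m).
It fails at once if the jar is moved more than 15 mm (distance of bottle from where it was at the start of the episode above 0.015 m).
It fails at once if the mouse is moved more than 15 mm (distance of mouse from where it was at the start of the episode above 0.015 m).
It fails at once if the amber sample is dropped (falls at over 0.7 m/s, out of the fingers) (linear speed of amber above 0.7 m/s and contact force between the fingers and amber below 0.1 N).
It also fails if it takes over 72 s, if anything falls off the work surface, if the arm or the gripper's body presses on something with over 40 N, if the wrist force passes 120 N, or if a joint passes its speed limit or range.

## Working session

There is one attempt and no reset: what is moved stays moved. The work goes in short steps, Python scripts to look and compute and a tool call to move; the robot and the scene stay as the last step left them, time stands still between calls to the robot, and variables do not carry over. Pictures are saved under pics/ and viewed, and the job is handed in when it is done.

Besides the shell and the picture viewer there is one more tool, called after ">>>" in YAML: its name, and indented under it one key for each argument. play_rows: Moves the arm, as the interface text tells. Its arguments: {"type":"object","properties":{"plan":{"type":"array"}},"required":["plan"]}

```bash
ls; mkdir -p pics
python3 - <<'E'
from cell import sensors, imaging, arm
import cv2
print(sensors.read_state())
for n in("scene","side","wrist"):
    print(n,imaging.camera_params(n))
    cv2.imwrite(f"pics/{n}0.png",imaging.snapshot(n)[:,:,::-1])
E
```

```text
pics
{'time': 0.0, 'joints': array([-1.44928298e+00,  2.63541570e-01, -4.89425977e-02,  1.25935648e+00,
       -5.65397214e-06,  1.41549762e+00]), 'qvel': array([-4.35670259e-04, -9.29831707e-05, -2.46838166e-03, -6.11398485e-04,
        1.19182553e-03, -6.16747787e-04]), 'tau': array([ 2.13580737e-03, -6.37613225e+01,  3.84569728e+01,  1.38059829e-02,
        4.28324938e-05, -5.68363430e-05]), 'ee_pos': array([ 0.14343983, -0.50475604,  0.23081334]), 'tool_rot': array([ 9.90437031e-01,  1.37964540e-01,  5.99370216e-06, -5.22134572e-04]), 'contact_force': array([ 0.24121606, -1.02818016,  0.13932286]), 'moment': array([ 0.02171076, -0.053651  ,  0.05081444]), 'finger_gap': 0.998400164104024}
scene {'fx': 488.0337909184059, 'fy': 488.0337909184059, 'cx': 317.68054280771906, 'cy': 197.4534688699056, 'k1': -0.07041041019371709, 'eye': array([1.13542372, 0.9995169 , 1.0061659 ]), 'orientation': array([0.11631415, 0.4247046 , 0.86734552, 0.23196719])}
side {'fx': 385.1597389926206, 'fy': 385.1597389926206, 'cx': 316.12000221765976, 'cy': 199.9703896128259, 'k1': -0.03149579590086998, 'eye': array([ 0.44421754, -1.01188693,  0.82440577]), 'orientation': array([ 0.50120658, -0.03407216, -0.04301569,  0.86358595])}
wrist {'fx': 312.82369896721264, 'fy': 312.82369896721264, 'cx': 316.12280276432915, 'cy': 198.6957117635862, 'k1': 0.0010951040497922146, 'eye': array([ 0.22227765, -0.48296519,  0.37389481]), 'orientation': array([-0.12831567,  0.09757672, -0.5946544 ,  0.78765476])}
```

View pics/scene0.png

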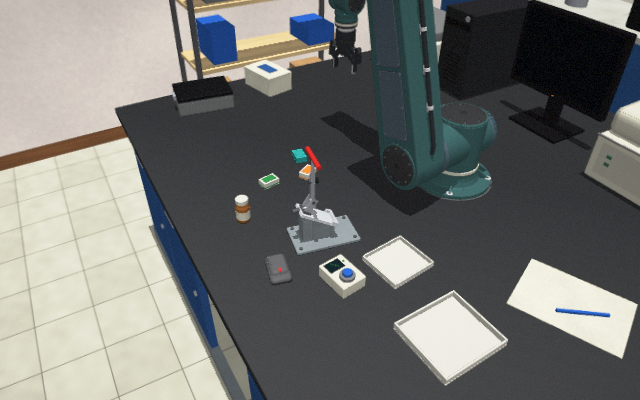

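View pics/side0.png

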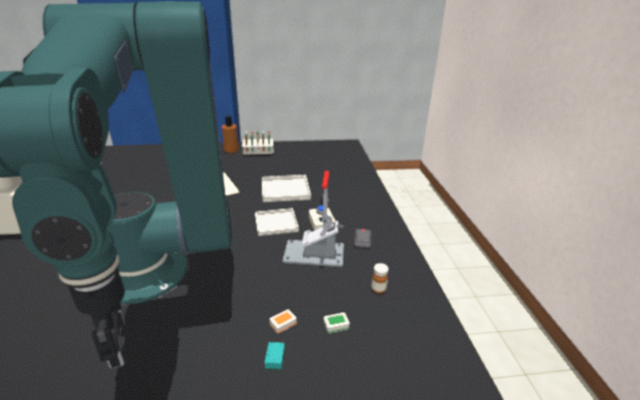

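View pics/wrist0.png

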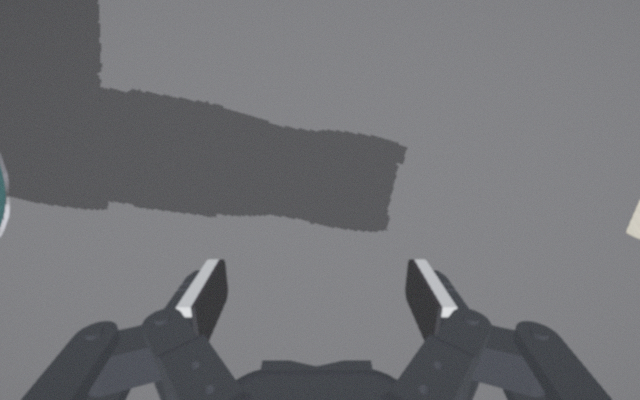

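The scene picture shows these candidates:
- Orange-windowed sample at (307,172), at (283,320) in the side view.
- Green sample at (269,181).
- Turquoise block at (300,155).
- Two trays, small at (398,261) and large at (450,336).
- Clamp bar at (313,158), blue button at (347,273), mouse at (278,268) and jar at (242,208).

Next I'll measure them.

```bash
cat > h.py <<'E'
import numpy as np, cv2
from scipy.spatial.transform import Rotation as R
from cell import sensors, imaging, arm
def prm(n): return imaging.camera_params(n)
def ray(p,uv):
    K=np.array([[p['fx'],0,p['cx']],[0,p['fy'],p['cy']],[0,0,1]])
    s=cv2.undistortPoints(np.array([[uv]],float),K,np.array([p['k1'],0,0,0.]))[0,0]
    d=R.from_quat(p['orientation']).apply([s[0],-s[1],-1]); return d/np.linalg.norm(d)
def onz(p,uv,z):
    d=ray(p,uv); e=np.array(p['eye']); return e+d*(z-e[2])/d[2]
def tri(p1,uv1,p2,uv2):
    d1,d2=ray(p1,uv1),ray(p2,uv2); e1,e2=np.array(p1['eye']),np.array(p2['eye'])
    A=np.stack([d1,-d2],1); t=np.linalg.lstsq(A,e2-e1,rcond=None)[0]
    a,b=e1+t[0]*d1,e2+t[1]*d2; return (a+b)/2,np.linalg.norm(a-b)
def proj(p,X):
    c=R.from_quat(p['orientation']).inv().apply(np.array(X)-p['eye']); s=np.array([c[0],-c[1]])/-c[2]
    s=s*(1+p['k1']*(s@s)); return np.array([p['cx']+p['fx']*s[0],p['cy']+p['fy']*s[1]])
def save(n,name,crop=None,scale=1,im=None):
    if im is None: im=imaging.snapshot(n)
    o=im[:,:,::-1]
    if crop: o=o[crop[1]:crop[3],crop[0]:crop[2]]
    cv2.imwrite('pics/'+name,cv2.resize(o,None,fx=scale,fy=scale,interpolation=cv2.INTER_CUBIC)); return im
def mask(im,lo,hi,amin=8):
    hsv=cv2.cvtColor(im,cv2.COLOR_RGB2HSV); m=cv2.inRange(hsv,np.array(lo),np.array(hi))
    c,_=cv2.findContours(m,cv2.RETR_EXTERNAL,cv2.CHAIN_APPROX_NONE)
    return m,sorted([k for k in c if cv2.contourArea(k)>=amin],key=cv2.contourArea,reverse=True)
E
python3 - <<'E'
from h import *
for n in('scene','side'):
    im=cv2.imread(f'pics/{n}0.png')[:,:,::-1].copy(); p=prm(n)
    for nm,lo,hi,z in(('orange',(8,150,120),(22,255,255),.024),('green',(50,120,60),(75,255,255),.024),('turq',(84,120,80),(96,255,255),.024),('red',(0,180,120),(4,255,255),.2),('blue',(105,150,100),(120,255,255),.05)):
        m,c=mask(im,lo,hi)
        for k in c[:4]:
            r=cv2.minAreaRect(k); M=cv2.moments(k); uv=(M['m10']/M['m00'],M['m01']/M['m00'])
            print(n,nm,cv2.contourArea(k),np.round(uv,1),np.round(r[1],1),round(r[2]),onz(p,uv,z).round(3))
    save(n,n+'0c.png',(230,130,520,390) if n=='scene' else (210,160,420,380),2.7,im)
E
```

```text
scene orange 36.0 [241.8 207.8] [ 4.7 12.1] 84 [ 0.734 -0.169  0.024]
scene orange 32.5 [307.  169.3] [5.7 9.2] 45 [ 0.447 -0.256  0.024]
scene green 35.0 [268.5 178. ] [ 4.3 11.8] 67 [ 0.588 -0.276  0.024]
scene turq 147.0 [299.  155.5] [13. 15.] 90 [ 0.429 -0.35   0.024]
scene red 92.0 [312.6 157.4] [25.9  5. ] 59 [ 0.525 -0.078  0.2  ]
scene blue 1464.0 [216.6  39. ] [48.3 36.3] 81 [ 0.278 -1.601  0.05 ]
scene blue 984.5 [311.8  28.7] [30. 42.] 90 [-0.269 -1.485  0.05 ]
scene blue 112.5 [582.3 312.3] [53.3  3.4] 5 [0.171 0.671 0.05 ]
scene blue 92.0 [211.8 334. ] [26.1  6.5] 79 [0.994 0.265 0.05 ]
side orange 61.0 [282.3 317.9] [ 5.4 14.3] 63 [ 0.446 -0.256  0.024]
side orange 40.0 [379.6 278.7] [12.3  5.4] 9 [ 0.752 -0.124  0.024]
side orange 35.5 [228.9 127.6] [ 4.6 12.1] 84 [0.167 1.33  0.024]
side orange 18.5 [228.8 145.2] [4. 8.] 0 [0.192 1.032 0.024]
side green 54.0 [335.9 319.5] [ 5.3 13.5] 79 [ 0.591 -0.276  0.024]
side turq 424.5 [274.3 355.1] [17.6 27.8] 9 [ 0.423 -0.376  0.024]
side red 47.5 [325.3 179. ] [ 4.1 16.4] 8 [0.622 0.226 0.2  ]
side blue 2498.0 [133.6 114. ] [75.2 47.2] 77 [-0.474  1.574  0.05 ]
side blue 2025.5 [219.1  57.9] [133.4  35.9] 76 [-0.147  3.692  0.05 ]
side blue 73.5 [104.3   0.7] [ 2. 69.] 90 [-6.837 18.851  0.05 ]
side blue 10.0 [320.6 207.3] [3. 4.] 0 [0.615 0.278 0.05 ]
```

View pics/scene0c.png

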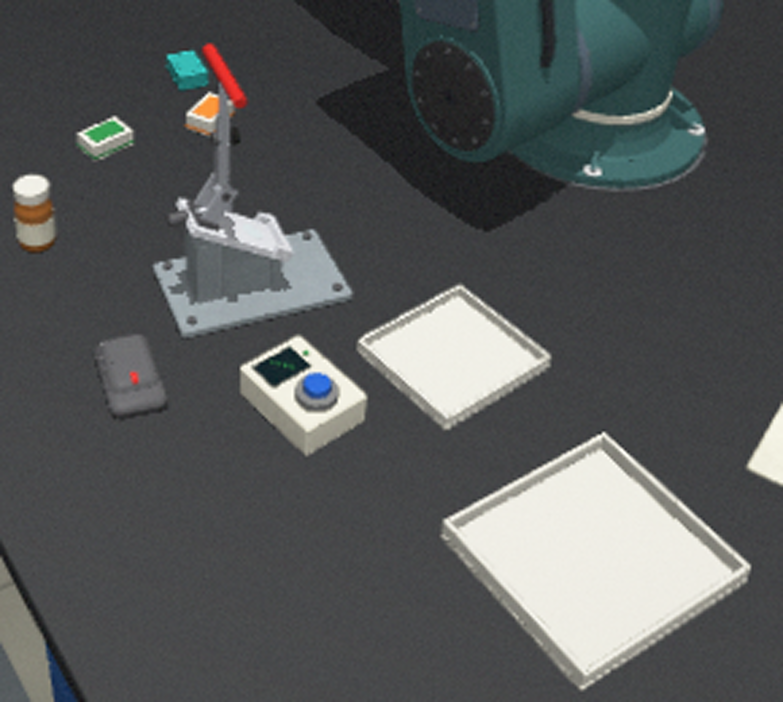

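View pics/side0c.png

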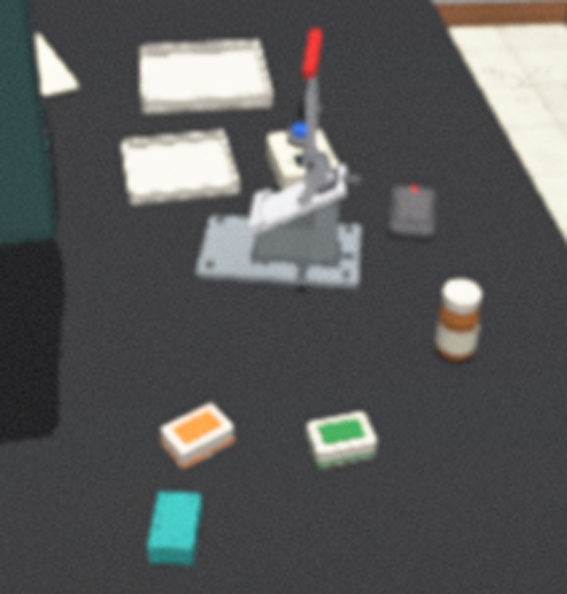

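Run:
```python
from h import *
a,b=prm('scene'),prm('side')
S=lambda x,y:(x/2.7+230-.3,y/2.7+130-.3); D=lambda x,y:(x/2.7+210-.3,y/2.7+160-.3)
def quad(p,f,c,z):
    P=[onz(p,f(*q),z)[:2] for q in c]; P=np.array(P)
    print(P.round(3).tolist(),'edges',[round(np.linalg.norm(P[i]-P[(i+1)%4]),3) for i in range(4)],'c',P.mean(0).round(4),'yaw',[round(np.degrees(np.arctan2(*(P[(i+1)%4]-P[i])[::-1])),1) for i in range(4)])
print('small');quad(a,S,[(360,347),(461,287),(549,356),(449,413)],.018); quad(b,D,[(122,142),(223,132),(238,181),(131,192)],.018)
print('big');quad(a,S,[(443,527),(604,435),(749,569),(584,672)],.018)
print('plate');quad(a,S,[(154,266),(318,231),(351,292),(185,333)],.008)
print('bar ends (left/right)',[tri(a,S(*u),b,D(*v)) for u,v in(((209,47),(317,31)),((240,101),(308,74)))])
print('button',tri(a,S(317,381),b,D(299,128)), onz(a,S(317,381),.05))
print('amberframe');quad(a,S,[(187,118),(209,95),(232,105),(213,127)],.024);quad(b,D,[(161,431),(211,403),(234,429),(183,457)],.024)
```

```text
small
[[0.521, 0.207], [0.37, 0.185], [0.356, 0.318], [0.496, 0.329]] edges [np.float64(0.153), np.float64(0.134), np.float64(0.141), np.float64(0.125)] c [0.436  0.2598] yaw [np.float64(-171.8), np.float64(96.1), np.float64(4.6), np.float64(-78.5)]
[[0.356, 0.314], [0.506, 0.33], [0.52, 0.196], [0.372, 0.182]] edges [np.float64(0.151), np.float64(0.135), np.float64(0.148), np.float64(0.133)] c [0.4384 0.2556] yaw [np.float64(6.2), np.float64(-84.3), np.float64(-174.3), np.float64(96.9)]
big
[[0.587, 0.439], [0.381, 0.43], [0.376, 0.618], [0.575, 0.62]] edges [np.float64(0.206), np.float64(0.188), np.float64(0.199), np.float64(0.181)] c [0.4797 0.5271] yaw [np.float64(-177.5), np.float64(91.4), np.float64(0.6), np.float64(-86.3)]
plate
[[0.646, -0.027], [0.449, 0.014], [0.475, 0.122], [0.667, 0.087]] edges [np.float64(0.201), np.float64(0.111), np.float64(0.195), np.float64(0.116)] c [0.5593 0.049 ] yaw [np.float64(168.4), np.float64(76.6), np.float64(-10.3), np.float64(-100.5)]
bar ends (left/right) [(array([0.60209928, 0.03392528, 0.32187549]), np.float64(0.00495815926412909)), (array([0.587746  , 0.05403896, 0.26107641]), np.float64(0.012734158088091158))]
button (array([0.61179717, 0.25991684, 0.06172726]), np.float64(0.00019394214320315838)) [0.60519007 0.25073989 0.05      ]
amberframe
[[0.484, -0.248], [0.433, -0.28], [0.418, -0.245], [0.464, -0.213]] edges [np.float64(0.06), np.float64(0.039), np.float64(0.056), np.float64(0.04)] c [ 0.4495 -0.2466] yaw [np.float64(-147.4), np.float64(112.7), np.float64(34.1), np.float64(-60.5)]
[[0.411, -0.258], [0.463, -0.225], [0.484, -0.262], [0.432, -0.294]] edges [np.float64(0.062), np.float64(0.043), np.float64(0.061), np.float64(0.041)] c [ 0.4478 -0.2599] yaw [np.float64(33.0), np.float64(-60.3), np.float64(-148.8), np.float64(120.9)]
```

```bash
cat >> h.py <<'E'
def tgt(pos,psi=None,pitch=0,Rm=None):
    """target: tool z tilted by pitch from down away along -tool x; psi=yaw of tool x"""
    if Rm is None: Rm=(R.from_euler('z',psi,degrees=True)*R.from_euler('y',pitch,degrees=True)*R.from_euler('x',180,degrees=True))
    return np.array(pos,float),Rm
def cmd(pos,Rm,turn_sign=0,base=None):
    s=sensors.read_state(); p0=s['ee_pos'];R0=R.from_quat(s['tool_rot'])
    if base: p0,R0=base
    d=R0.inv().apply(pos-p0)/.04; rv=np.degrees((R0.inv()*Rm).as_rotvec())/5
    n=np.linalg.norm(rv)
    print('shift',d.round(3).tolist(),'turn',rv.round(3).tolist(),'| rows>=',round(max(np.linalg.norm(d)*40/41.7,n*5/7.16),1),'alt turn',(rv*(n-72)/max(n,1e-9)).round(2).tolist())
E
python3 - <<'E'
from h import *
s=sensors.read_state();R0=R.from_quat(s['tool_rot']);p=prm('wrist')
print('cam off tool',R0.inv().apply(p['eye']-s['ee_pos']).round(4),'axes in tool',(R0.inv()*R.from_quat(p['orientation'])).as_matrix().round(3).tolist())
cmd(*tgt([.36,.06,.30],169))
a,b=prm('scene'),prm('side')
S=lambda x,y:(x/2.7+230-.3,y/2.7+130-.3); D=lambda x,y:(x/2.7+210-.3,y/2.7+160-.3)
for u,v in(((209,47),(308,74)),((240,101),(317,31))): print(tri(a,S(*u),b,D(*v)))
print(proj(a,[.445,-.256,.024]))
E
```

```text
cam off tool [ 0.0818  0.0004 -0.143 ] axes in tool [[0.0, 0.948, 0.318], [1.0, -0.001, -0.0], [0.0, 0.318, -0.948]]
shift [9.067, -12.105, -1.715] turn [-0.001, -0.013, -30.628] | rows>= 21.4 alt turn [0.0, 0.02, 41.37]
(array([ 0.58351447, -0.00790306,  0.29179728]), np.float64(0.0033085974684490998))
(array([0.60721951, 0.09564785, 0.29418353]), np.float64(0.0035872576290419908))
[307.42039246 169.17516832]
```

>>> play_rows:
  plan:
    - [85, [4.5, -6, -1.5], [0, 0, -16]]
    - [85, [4.5, -6, -1.5], [0, 0, -16]]
    - [85, [4.5, -6, -1.5], [0, 0, -16]]
    - [85, [4.5, -6, -1.5], [0, 0, -16]]
    - [85, [4.5, -6, -1.5], [0, 0, -16]]
    - [85, [4.5, -6, -1.5], [0, 0, -16]]
    - [85, [4.5, -6, -1.5], [0, 0, -16]]
    - [85, [4.5, -6, -1.5], [0, 0, -16]]
    - [85, [4.5, -6, -1.5], [0, 0, -16]]
    - [85, [4.5, -6, -1.5], [0, 0, -16]]
    - [85, [4.5, -6, -1.5], [0, 0, -16]]
    - [85, [4.5, -6, -1.5], [0, 0, -16]]

```text
time: 1.15
ee_pos: [0.251, -0.2247, 0.2913]
tool_rot: [0.668, 0.745, -0.0, -0.0]
contact_force: [0.4, 0.0, 0.4]
finger_gap: 0.994
```

Run:
```python
from h import *
s=sensors.read_state();print(s['time'],s['joints'].round(3),s['ee_pos'])
cmd(*tgt([.41,.05,.30],168.5))
```

```text
1.15 [-0.974 -0.078 -0.277  1.372 -0.     0.488] [ 0.25103267 -0.22472021  0.29126148]
shift [6.396, 4.697, -0.218] turn [-0.0, -0.0, -14.453] | rows>= 10.1 alt turn [0.0, 0.0, 57.55]
```

>>> play_rows:
  plan:
    - [85, [6.4, 4.7, -0.2], [0, 0, -14.4]]
    - [85, [6.4, 4.7, -0.2], [0, 0, -14.4]]
    - [85, [6.4, 4.7, -0.2], [0, 0, -14.4]]
    - [85, [6.4, 4.7, -0.2], [0, 0, -14.4]]
    - [85, [6.4, 4.7, -0.2], [0, 0, -14.4]]
    - [85, [6.4, 4.7, -0.2], [0, 0, -14.4]]
    - [85, [6.4, 4.7, -0.2], [0, 0, -14.4]]
    - [85, [6.4, 4.7, -0.2], [0, 0, -14.4]]
    - [85, [6.4, 4.7, -0.2], [0, 0, -14.4]]
    - [85, [6.4, 4.7, -0.2], [0, 0, -14.4]]
    - [85, [6.4, 4.7, -0.2], [0, 0, -14.4]]
    - [85, [6.4, 4.7, -0.2], [0, 0, -14.4]]

```text
time: 2.15
ee_pos: [0.4119, 0.0492, 0.299]
tool_rot: [0.105, 0.994, -0.0, -0.0]
contact_force: [-0.6, -0.6, 0.9]
finger_gap: 0.995
```

```bash
cat > look.py <<'E'
from h import *
import sys,pickle
nm=sys.argv[1]
s=sensors.read_state();p=prm('wrist');im=save('wrist',nm+'.png');pickle.dump((p,im,s),open(nm+'.pkl','wb'))
print(s['time'],s['joints'].round(3),s['ee_pos'].round(4),s['contact_force'].round(1))
E
python3 look.py w1
```

```text
2.15 [-0.078  0.059 -0.121  1.392 -0.     0.132] [0.4119 0.0492 0.299 ] [-0.6 -0.6  0.9]
```

View pics/w1.png

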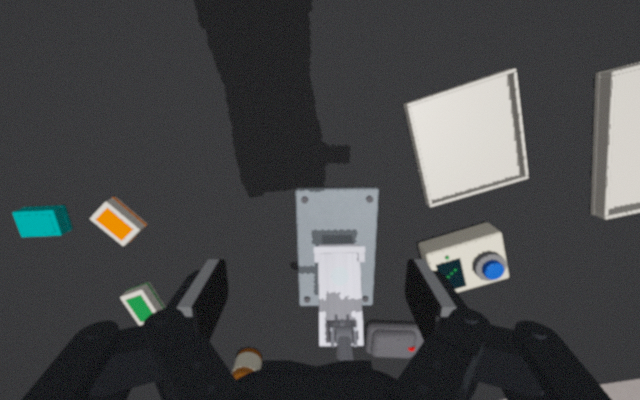

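The wrist picture shows the nest in the middle (lip at about (340,248), deck down to (340,345)). The small tray is at (466,138), the button at (491,266), and the amber sample at (118,222).

Run:
```python
from h import *
import pickle
p,im,s=pickle.load(open('w1.pkl','rb'))
save('','w1a.png',(280,170,400,360),4,im[:,:]) 
save('','w1b.png',(390,50,540,300),3,im)
save('','w1c.png',(60,170,200,340),4,im)
```

```text
(no output)
```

View pics/w1a.png

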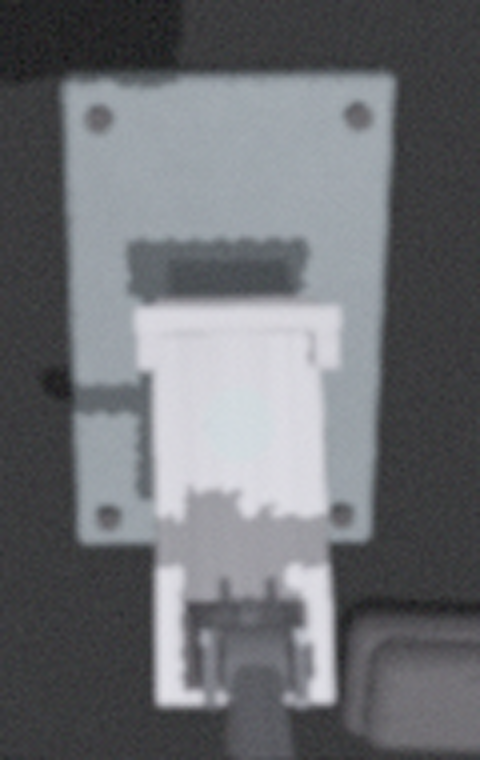

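View pics/w1b.png

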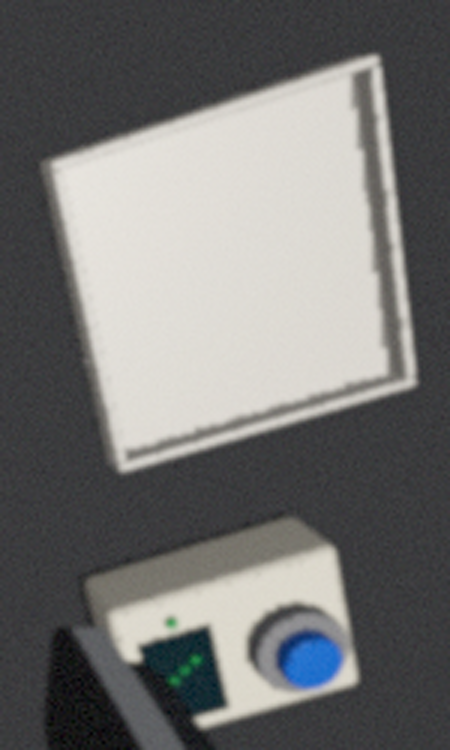

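View pics/w1c.png

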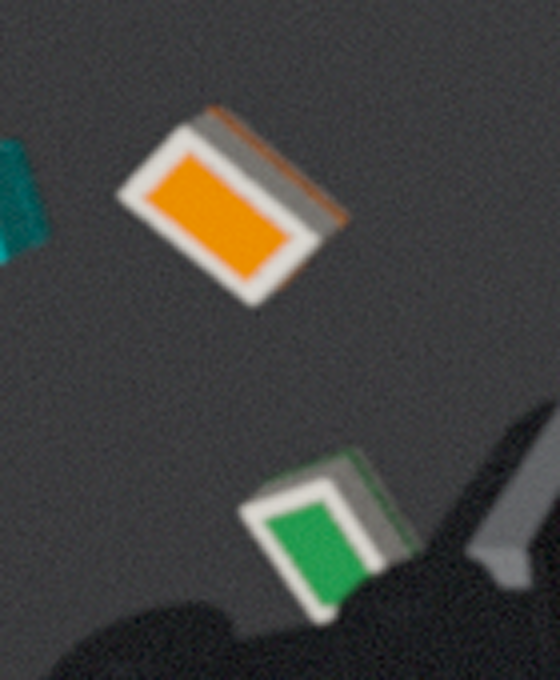

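Run:
```python
from h import *
import pickle
a,b=prm('scene'),prm('side')
p,im,s=pickle.load(open('w1.pkl','rb'))
W=lambda x,y:(x/4+280-.4,y/4+170-.4); B=lambda x,y:(x/3+390-.3,y/3+50-.3);C=lambda x,y:(x/4+60-.4,y/4+170-.4)
S=lambda x,y:(x/2.7+230-.3,y/2.7+130-.3)
P=np.array([onz(p,W(*q),.008)[:2] for q in [(63,75),(395,72),(373,545),(80,545)]]);print('plate',P.round(3).tolist(),P.mean(0))
print('yaws',[round(np.degrees(np.arctan2(*(P[j]-P[i])[::-1])),1) for i,j in((0,3),(1,2),(0,1),(3,2))])
for nm,q,z in(('lipinner',[(137,330),(338,330)],.0735),('stopend',[(136,367),(340,367)],.0798)):
    Q=[onz(p,W(*k),z) for k in q]; print(nm,np.round(Q,4).tolist(),'mid',np.mean(Q,0).round(4),'w',np.linalg.norm(Q[0]-Q[1]).round(4),'yaw',np.degrees(np.arctan2(*(Q[1]-Q[0])[1::-1])).round(1))
P=np.array([onz(p,B(*q),.018)[:2] for q in [(45,160),(377,57),(416,385),(118,470)]]);print('tray',P.round(3).tolist(),P.mean(0),[np.linalg.norm(P[i]-P[(i+1)%4]).round(3) for i in range(4)],[round(np.degrees(np.arctan2(*(P[j]-P[i])[::-1])),1) for i,j in((0,3),(1,2),(0,1),(3,2))])
m,c=mask(im,(105,150,100),(120,255,255))
M=cv2.moments(c[0]);uv=(M['m10']/M['m00'],M['m01']/M['m00']);print('btn uv',uv,cv2.boundingRect(c[0]),tri(p,B(311,659),a,S(317,381)),tri(p,uv,a,S(317,381)))
P=np.array([onz(p,C(*q),.024)[:2] for q in [(118,193),(187,127),(322,240),(253,306)]]);print('amber',P.round(3).tolist(),P.mean(0),[np.linalg.norm(P[i]-P[(i+1)%4]).round(3) for i in range(4)],[round(np.degrees(np.arctan2(*(P[j]-P[i])[::-1])),1) for i,j in((0,3),(1,2),(0,1),(3,2))])
m,c=mask(im,(8,150,150),(22,255,255));
k=c[0];M=cv2.moments(k);uv=(M['m10']/M['m00'],M['m01']/M['m00']);print(uv,onz(p,uv,.024))
print('project nest_c', proj(p,[.557,.052,.0926]), proj(a,[.557,.052,.0926]),proj(b,[.557,.052,.0926]))
save('','s0n.png',(280,140,400,260),5,cv2.imread('pics/scene0.png')[:,:,::-1]); save('','d0n.png',(270,160,370,280),5,cv2.imread('pics/side0.png')[:,:,::-1])
```

```text
plate [[0.453, 0.009], [0.477, 0.127], [0.677, 0.088], [0.651, -0.03]] [0.56434407 0.04877362]
yaws [np.float64(-11.2), np.float64(-10.9), np.float64(78.5), np.float64(78.0)]
lipinner [[0.5249, 0.0218, 0.0735], [0.5387, 0.0866, 0.0735]] mid [0.5318 0.0542 0.0735] w 0.0662 yaw 78.0
stopend [[0.5347, 0.0194, 0.0798], [0.5487, 0.0847, 0.0798]] mid [0.5417 0.052  0.0798] w 0.0668 yaw 78.0
tray [[0.367, 0.176], [0.355, 0.317], [0.503, 0.333], [0.516, 0.193]] [0.43532751 0.25463264] [np.float64(0.141), np.float64(0.149), np.float64(0.14), np.float64(0.15)] [np.float64(6.6), np.float64(6.3), np.float64(94.9), np.float64(95.4)]
btn uv (492.64940239043824, 269.39442231075697) (483, 261, 21, 18) (array([0.61056422, 0.25894496, 0.06009483]), np.float64(0.0007310313703436753)) (array([0.61049262, 0.25836497, 0.05965172]), np.float64(0.00016265826546601797))
amber [[0.43, -0.289], [0.411, -0.254], [0.462, -0.224], [0.482, -0.259]] [ 0.44622331 -0.25652231] [np.float64(0.039), np.float64(0.059), np.float64(0.04), np.float64(0.06)] [np.float64(29.2), np.float64(30.4), np.float64(117.8), np.float64(119.3)]
(113.87679516250944, 223.9187452758881) [ 0.44579927 -0.25774552  0.024     ]
project nest_c [341.9793615  276.70306392] [324.91904614 212.06129478] [311.71244791 231.47435042]
```

View pics/s0n.png

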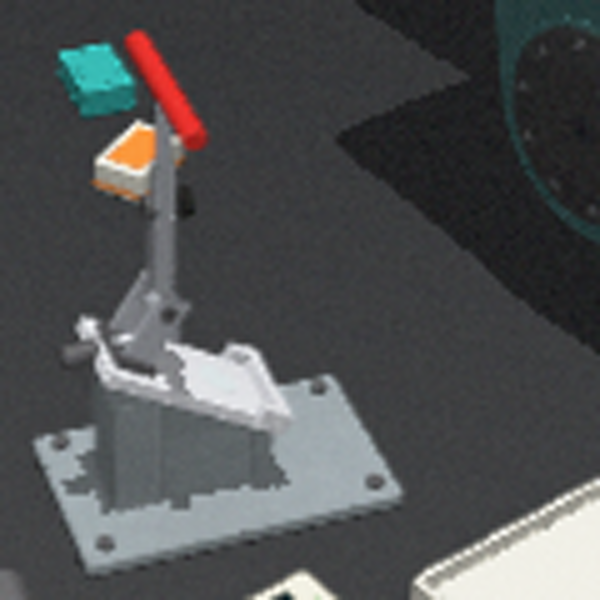

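View pics/d0n.png

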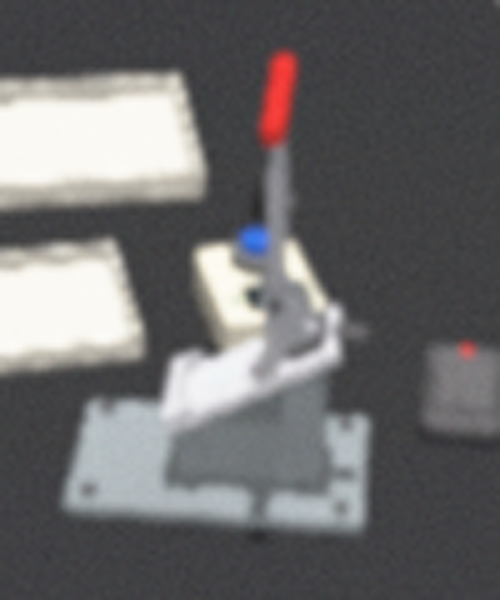

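Run:
```python
from h import *
import pickle
a,b=prm('scene'),prm('side')
p,im,s=pickle.load(open('w1.pkl','rb'))
W=lambda x,y:(x/4+280-.4,y/4+170-.4)
S=lambda x,y:(x/5+280-.4,y/5+140-.4);D=lambda x,y:(x/5+270-.4,y/5+160-.4)
def t(n,*q):
    r=tri(*q); print(n,r[0].round(4),r[1].round(4))
t('disc',p,W(238,424),a,S(229,380))
t('lip outer top +y',p,W(340,308),a,S(291,412))
t('lip outer top -y',p,W(135,308),a,S(255,347))
t('lip outer top -y side',p,W(135,308),b,D(163,408))
t('bar',a,S(166,90),b,D(279,98))
for q in(((140,40),(272,130)),((194,136),(285,62))): t('barend',a,S(*q[0]),b,D(*q[1]))
u=np.array([np.cos(np.radians(-11.7)),np.sin(np.radians(-11.7)),0])
n=np.array([.5552,.0497,.0926]); al=.55
Rn=R.from_euler('z',-11.7,degrees=True)*R.from_euler('y',-al)
for q in([0,0,-.012],[-.036,.033,-.004],[-.036,-.033,-.004]): print(q,(n+Rn.apply(q)).round(4))
```

```text
disc [0.5585 0.0511 0.0816] 0.0078
lip outer top +y [0.5332 0.0881 0.0704] 0.0016
lip outer top -y [0.5192 0.0225 0.0683] 0.0006
lip outer top -y side [0.5201 0.0234 0.0735] 0.0061
bar [0.5954 0.045  0.2911] 0.0031
barend [ 0.585  -0.0022  0.2938] 0.0031
barend [0.6055 0.0924 0.2928] 0.0029
[0, 0, -0.012] [0.5613 0.0484 0.0824]
[-0.036, 0.033, -0.004] [0.5339 0.0878 0.0704]
[-0.036, -0.033, -0.004] [0.5205 0.0232 0.0704]
```

Run:
```python
from h import *
cmd(*tgt([.446,-.257,.10],210))
```

```text
shift [-2.474, -7.289, 4.976] turn [0.002, -0.005, -8.474] | rows>= 8.8 alt turn [-0.01, 0.04, 63.53]
```

>>> play_rows:
  plan:
    - [65, [-2.47, -7.29, 3], [0, 0, -8.5]]
    - [65, [-2.47, -7.29, 3], [0, 0, -8.5]]
    - [65, [-2.47, -7.29, 3], [0, 0, -8.5]]
    - [65, [-2.47, -7.29, 4], [0, 0, -8.5]]
    - [65, [-2.47, -7.29, 4], [0, 0, -8.5]]
    - [65, [-2.47, -7.29, 4.98], [0, 0, -8.5]]
    - [65, [-2.47, -7.29, 4.98], [0, 0, -8.5]]
    - [65, [-2.47, -7.29, 4.98], [0, 0, -8.5]]
    - [65, [-2.47, -7.29, 4.98], [0, 0, -8.5]]
    - [65, [-2.47, -7.29, 4.98], [0, 0, -8.5]]
    - [65, [-2.47, -7.29, 4.98], [0, 0, -8.5]]
    - [65, [-2.47, -7.29, 4.98], [0, 0, -8.5]]

```text
time: 3.2
ee_pos: [0.4464, -0.2574, 0.0995]
tool_rot: [-0.259, 0.966, 0.001, -0.0]
contact_force: [-0.1, -0.0, -0.1]
finger_gap: 0.76
```

```bash
python3 look.py w2
python3 - <<'E'
from h import *
import pickle
p,im,s=pickle.load(open('w2.pkl','rb'))
m,c=mask(im,(8,150,150),(22,255,255))
R0=R.from_quat(s['tool_rot'])
for k in c[:2]:
    if cv2.contourArea(k)<200: continue
    bx=cv2.boxPoints(cv2.minAreaRect(k)); P=np.array([onz(p,q,.024) for q in bx])
    print(bx.round(1).tolist(),P.mean(0).round(4),[np.linalg.norm(P[i]-P[i-1]).round(4) for i in range(4)],[np.degrees(np.arctan2(*(P[i]-P[i-1])[1::-1])).round(1) for i in range(4)],'tool xy off',R0.inv().apply(P.mean(0)-s['ee_pos']).round(4))
cmd(*tgt([.446,-.257,.004],210))
E
```

```text
3.2 [-0.681  0.326 -0.333  0.914  0.    -1.205] [ 0.4464 -0.2574  0.0995] [-0.1 -0.  -0.1]
[[299.0, 181.0], [334.0, 181.0], [334.0, 236.0], [299.0, 236.0]] [ 0.446  -0.2576  0.024 ] [np.float64(0.0437), np.float64(0.0253), np.float64(0.0437), np.float64(0.0269)] [np.float64(-151.0), np.float64(120.0), np.float64(31.1), np.float64(-60.0)] tool xy off [ 0.0004 -0.      0.0755]
shift [0.019, 0.007, 2.408] turn [0.007, -0.0, 0.024] | rows>= 2.3 alt turn [-19.79, 0.82, -69.2]
```

View pics/w2.png

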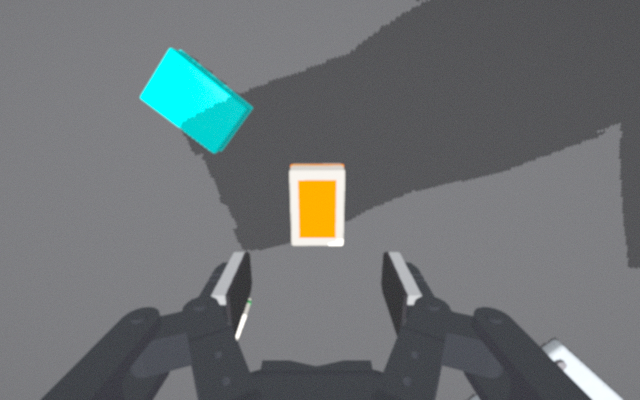

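The wrist picture confirms the orange-windowed sample at (317,208), centred between the fingers and lined up with them. The turquoise block is clear at (196,100). Going down to grip it.

>>> play_rows:
  plan:
    - [65, [0, 0, 1], [0, 0, 0]]
    - [65, [0, 0, 1.8], [0, 0, 0]]
    - [65, [0, 0, 2.2], [0, 0, 0]]
    - [65, [0, 0, 2.4], [0, 0, 0]]
    - [65, [0, 0, 2.4], [0, 0, 0]]
    - [30, [0, 0, 2.4], [0, 0, 0]]
    - [30, [0, 0, 2.4], [0, 0, 0]]
    - [30, [0, 0, 2.4], [0, 0, 0]]
    - [30, [0, 0, 2.4], [0, 0, 0]]
    - [30, [0, 0, 2.4], [0, 0, 0]]
    - [30, [0, 0, 2.4], [0, 0, 0]]

```text
time: 4.17
ee_pos: [0.448, -0.2574, 0.0059]
tool_rot: [-0.262, 0.965, -0.001, 0.001]
contact_force: [-1.7, 3.4, 11.9]
finger_gap: 0.453
```

```bash
python3 look.py w3
```

```text
4.1667 [-0.679  0.425 -0.476  0.666  0.    -1.209] [ 0.448  -0.2574  0.0059] [-1.7  3.4 11.9]
```

View pics/w3.png

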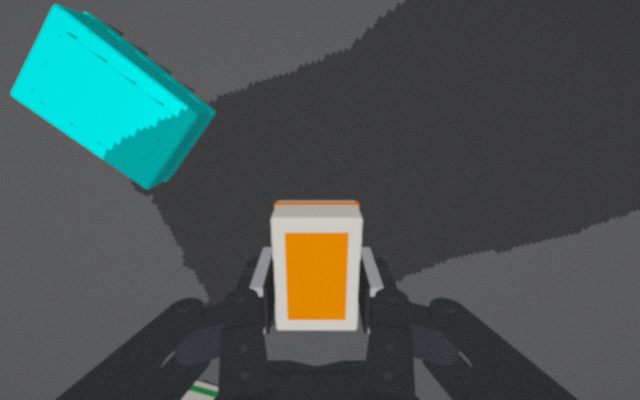

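The fingers are pressing on the bench with 12 N, so I'll let go, rise about 5 mm and grip again.

>>> play_rows:
  plan:
    - [52, [0, 0, 0], [0, 0, 0]]
    - [52, [0, 0, -0.05], [0, 0, 0]]
    - [52, [-0.02, 0, -0.15], [0, 0, 0]]
    - [52, [-0.02, 0, -0.15], [0, 0, 0]]
    - [30, [-0.02, 0, -0.15], [0, 0, 0]]
    - [30, [-0.02, 0, -0.15], [0, 0, 0]]
    - [30, [-0.02, 0, -0.15], [0, 0, 0]]
    - [30, [-0.02, 0, -0.15], [0, 0, 0]]
    - [30, [-0.02, 0, -0.15], [0, 0, 0]]
    - [30, [-0.02, 0, -0.15], [0, 0, 0]]

```text
time: 5.05
ee_pos: [0.4482, -0.2567, 0.0108]
tool_rot: [-0.262, 0.965, -0.0, 0.0]
contact_force: [-2.4, 1.5, 14.0]
finger_gap: 0.448
```

```bash
python3 look.py w4
python3 - <<'E'
from h import *
import pickle
p,im,s=pickle.load(open('w4.pkl','rb'))
m,c=mask(im,(8,150,150),(22,255,255))
R0=R.from_quat(s['tool_rot'])
k=c[0]
bx=cv2.boxPoints(cv2.minAreaRect(k)); P=np.array([onz(p,q,.024) for q in bx])
print(P.mean(0).round(4),[np.linalg.norm(P[i]-P[i-1]).round(4) for i in range(4)],[np.degrees(np.arctan2(*(P[i]-P[i-1])[1::-1])).round(1) for i in range(4)],'tool xy off',R0.inv().apply(P.mean(0)-s['ee_pos']).round(4), s['finger_gap'])
E
```

```text
5.05 [-0.678  0.42  -0.468  0.681  0.    -1.208] [ 0.4482 -0.2567  0.0108] [-2.4  1.5 14. ]
[ 0.4464 -0.2579  0.024 ] [np.float64(0.0451), np.float64(0.0267), np.float64(0.045), np.float64(0.0294)] [np.float64(-151.3), np.float64(120.4), np.float64(32.1), np.float64(-59.6)] tool xy off [ 0.0021 -0.0001 -0.0132] 0.4484198285708202
```

```bash
cat >> h.py <<'E'
NC=np.array([.555,.050,.0926]); YAW=-11.9
Rn=R.from_euler('z',YAW,degrees=True)*R.from_euler('y',-.55)
Rt_nest=Rn*R.from_euler('y',180,degrees=True)
E
python3 - <<'E'
from h import *
off=np.array([.002,0,-.001])
for h in(.10,.002): 
    t=NC+Rn.apply([.004,0,h])-Rt_nest.apply(off); print(t.round(4)); cmd(t,Rt_nest)
cmd(*tgt([.46,-.05,.16],180))
E
```

```text
[0.5094 0.0596 0.1801]
shift [-5.32, 6.047, -4.237] turn [2.316, -6.003, 8.236] | rows>= 8.7 alt turn [-13.64, 35.35, -48.5]
[0.5595 0.0491 0.0966]
shift [-6.266, 5.187, -2.147] turn [2.316, -6.003, 8.236] | rows>= 8.1 alt turn [-13.64, 35.35, -48.5]
shift [-2.869, 4.306, -3.733] turn [-0.009, 0.008, 6.072] | rows>= 6.1 alt turn [0.09, -0.09, -65.93]
```

>>> play_rows:
  plan:
    - [30, [0, 0, -0.7], [0, 0, 0]]
    - [30, [0, 0, -1.6], [0, 0, 0]]
    - [30, [-0.4, 0.5, -2.4], [0.3, -0.7, 1]]
    - [30, [-1.1, 1.3, -3], [0.6, -1.5, 2.1]]
    - [30, [-1.8, 2.1, -3.6], [0.9, -2.4, 3.2]]
    - [30, [-2.6, 3, -4.1], [1.2, -3.2, 4.3]]
    - [30, [-3.4, 3.9, -4.3], [1.5, -4, 5.4]]
    - [30, [-4.1, 4.7, -4.3], [1.8, -4.7, 6.5]]
    - [30, [-4.8, 5.4, -4.24], [2.1, -5.4, 7.4]]
    - [30, [-5.2, 5.9, -4.24], [2.3, -6, 8.2]]
    - [30, [-5.32, 6.05, -4.24], [2.32, -6, 8.24]]
    - [30, [-5.32, 6.05, -4.24], [2.32, -6, 8.24]]

```text
time: 6.1
ee_pos: [0.5083, 0.0654, 0.1795]
tool_rot: [0.098, 0.957, -0.027, 0.27]
contact_force: [-0.6, 0.8, -1.6]
finger_gap: 0.45
```

```bash
python3 look.py w5
python3 - <<'E'
from h import *
import pickle
p,im,s=pickle.load(open('w5.pkl','rb'))
R0=R.from_quat(s['tool_rot'])
print('rot err deg',np.degrees((R0.inv()*Rt_nest).as_rotvec()).round(2))
save('side','d5.png',(230,100,430,300),3)
print('proj nest lip mid & stop ends',[proj(p,NC+Rn.apply(q)).round(1).tolist() for q in([-.03,0,-.004],[-.018,.025,-.004],[-.018,-.025,-.004])])
off=np.array([.002,0,-.001])
for h in(.02,.002): 
    t=NC+Rn.apply([.004,0,h])-Rt_nest.apply(off); cmd(t,Rt_nest)
E
```

```text
6.1 [ 0.038 -0.038 -0.733  0.338 -0.124  0.208] [0.5083 0.0654 0.1795] [-0.6  0.8 -1.6]
rot err deg [ 0.22 -0.02  0.16]
proj nest lip mid & stop ends [[309.3, 157.1], [340.3, 171.8], [278.4, 171.7]]
shift [-0.038, -0.054, 1.997] turn [0.02, -0.022, 0.04] | rows>= 1.9 alt turn [-29.26, 31.71, -57.58]
shift [-0.039, -0.055, 2.447] turn [0.02, -0.022, 0.04] | rows>= 2.3 alt turn [-29.26, 31.71, -57.58]
```

View pics/w5.png

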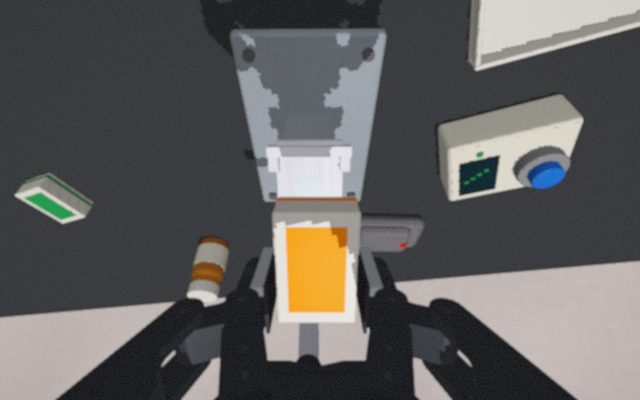

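View pics/d5.png

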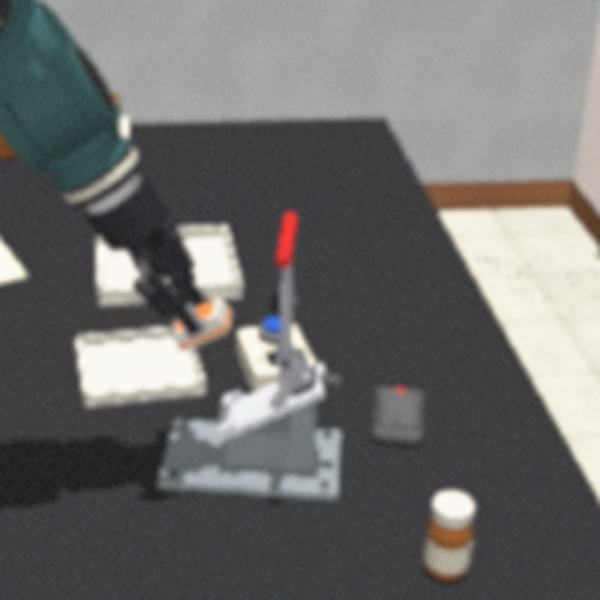

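>>> play_rows:
  plan:
    - [30, [0, 0, 0.8], [0, 0, 0]]
    - [30, [0, 0, 1.5], [0, 0, 0]]
    - [30, [0, 0, 1.9], [0, 0, 0]]
    - [30, [0, 0, 2], [0, 0, 0]]
    - [30, [0, 0, 2], [0, 0, 0]]

```text
time: 6.62
ee_pos: [0.5496, 0.0496, 0.1102]
tool_rot: [0.101, 0.958, -0.029, 0.268]
contact_force: [-0.2, 0.0, -0.9]
finger_gap: 0.446
```

```bash
python3 look.py w6
python3 - <<'E'
from h import *
import pickle
p,im,s=pickle.load(open('w6.pkl','rb'))
save('','w6c.png',(200,100,440,340),3,im)
print('proj nest lip mid & stop ends',[proj(p,NC+Rn.apply(q)).round(1).tolist() for q in([-.03,0,-.004],[-.018,.025,-.004],[-.018,-.025,-.004])])
off=np.array([.002,0,-.001])
for h in(.002,): 
    t=NC+Rn.apply([.004,0,h])-Rt_nest.apply(off); cmd(t,Rt_nest)
E
```

```text
6.6167 [-0.001  0.119 -0.8    0.116 -0.109  0.179] [0.5496 0.0496 0.1102] [-0.2  0.  -0.9]
proj nest lip mid & stop ends [[319.5, 184.1], [364.2, 204.7], [274.8, 204.8]]
shift [-0.017, 0.029, 0.441] turn [-0.017, -0.027, -0.018] | rows>= 0.4 alt turn [32.82, 52.82, 36.22]
```

View pics/w6c.png

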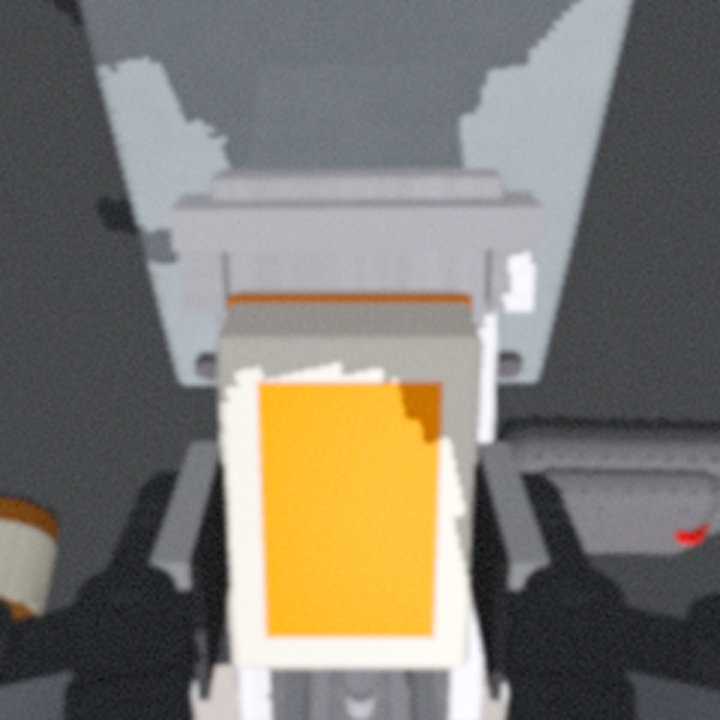

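>>> play_rows:
  plan:
    - [30, [-0.02, 0.03, 0.2], [0, 0, 0]]
    - [30, [-0.02, 0.03, 0.35], [0, 0, 0]]
    - [30, [-0.02, 0.03, 0.44], [0, 0, 0]]
    - [30, [-0.02, 0.03, 0.44], [0, 0, 0]]

```text
time: 7.0
ee_pos: [0.56, 0.0502, 0.0964]
tool_rot: [0.1, 0.957, -0.028, 0.269]
contact_force: [0.3, 0.3, -2.4]
finger_gap: 0.451
```

```bash
python3 look.py w7
python3 - <<'E'
from h import *
import pickle
p,im,s=pickle.load(open('w7.pkl','rb'))
save('','w7c.png',(200,100,440,340),3,im)
save('side','d7.png',(270,160,370,280),5)
print(s['contact_force'],Rn.inv().apply(s['contact_force']))
cmd(NC+Rn.apply([.004,0,.002])-Rt_nest.apply([.002,0,-.001]),Rt_nest)
E
```

```text
7.0 [-0.     0.156 -0.807  0.069 -0.108  0.178] [0.56   0.0502 0.0964] [ 0.3  0.3 -2.4]
[ 0.26436411  0.34800059 -2.43687145] [-1.11436474  0.39503469 -2.17519518]
shift [0.005, -0.034, 0.005] turn [-0.002, -0.014, -0.003] | rows>= 0.0 alt turn [12.32, 68.98, 16.47]
```

View pics/w7c.png

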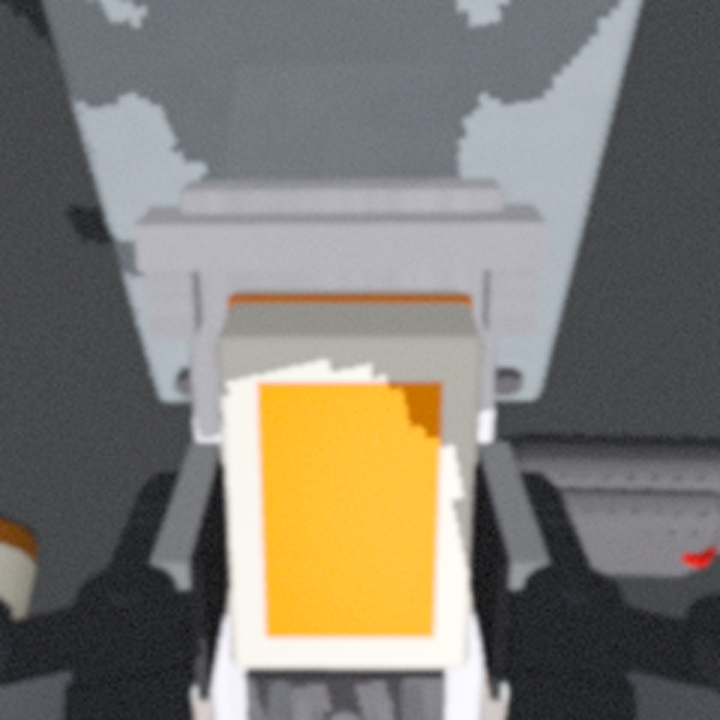

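View pics/d7.png

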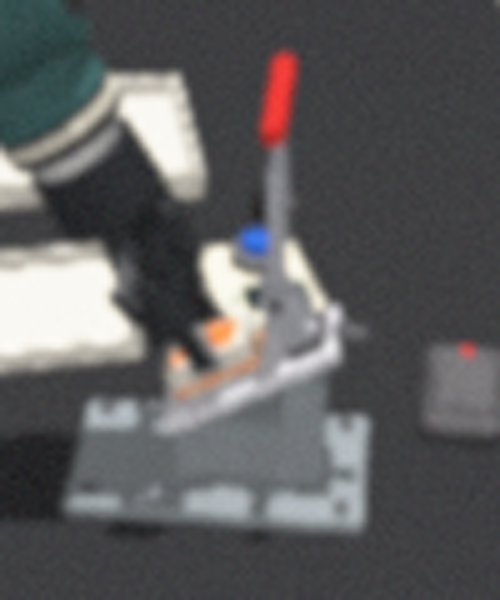

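>>> play_rows:
  plan:
    - [30, [0.04, 0.02, 0.03], [0, 0, 0]]
    - [30, [0.04, 0.02, 0.03], [0, 0, 0]]
    - [30, [0.04, 0.02, 0.03], [0, 0, 0]]

```text
time: 7.35
ee_pos: [0.5592, 0.0514, 0.095]
tool_rot: [0.1, 0.957, -0.028, 0.27]
contact_force: [0.6, 0.0, -0.8]
finger_gap: 0.448
```

>>> play_rows:
  plan:
    - [44, [0, 0, 0], [0, 0, 0]]
    - [48, [0, 0, 0], [0, 0, 0]]
    - [54, [0, 0, 0], [0, 0, 0]]
    - [56, [0, 0, 0], [0, 0, 0]]
    - [58, [0, 0, 0], [0, 0, 0]]

```text
time: 7.77
ee_pos: [0.5594, 0.0512, 0.0951]
tool_rot: [0.1, 0.957, -0.028, 0.27]
contact_force: [-0.3, -0.8, -0.0]
finger_gap: 0.677
```

```bash
python3 look.py w8
python3 - <<'E'
from h import *
import pickle
p,im,s=pickle.load(open('w8.pkl','rb'))
save('','w8c.png',(200,100,440,340),3,im)
print(s['finger_gap'])
m,c=mask(im,(8,150,150),(22,255,255));k=c[0];M=cv2.moments(k);uv=(M['m10']/M['m00'],M['m01']/M['m00'])
d=ray(p,uv);e=p['eye'];n=Rn.apply([0,0,1]);q=NC+n*.012;X=e+d*((q-e)@n)/(d@n);print('window centre in nest frame',Rn.inv().apply(X-NC).round(4))
E
```

```text
7.7667 [ 0.002  0.157 -0.811  0.064 -0.109  0.18 ] [0.5594 0.0512 0.0951] [-0.3 -0.8 -0. ]
0.6771159073363594
window centre in nest frame [-0.0027  0.0019  0.012 ]
```

View pics/w8c.png

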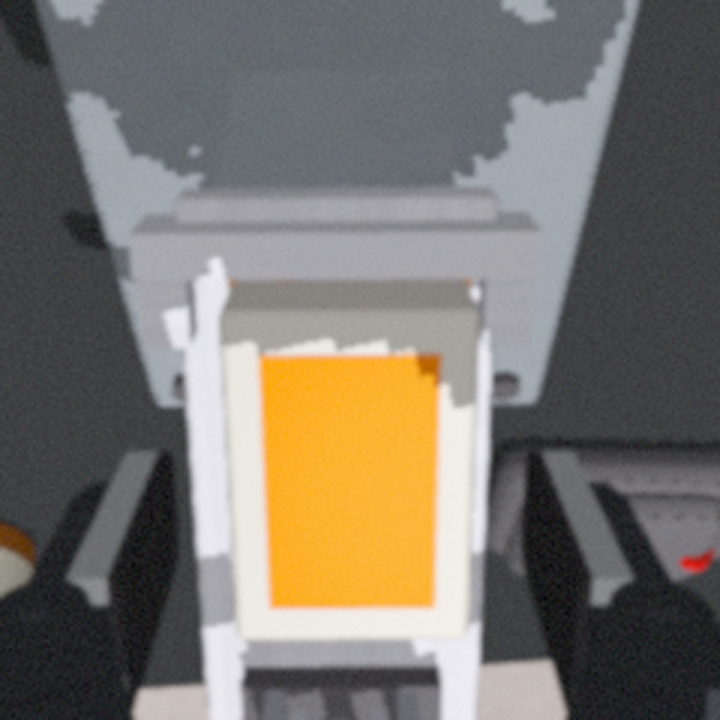

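>>> play_rows:
  plan:
    - [60, [0, 0, -0.3], [0, 0, 0]]
    - [60, [0, 0, -0.8], [0, 0, 0]]
    - [60, [0, 0, -1.5], [0, 0, 0]]
    - [60, [0, 0, -2.3], [0, 0, 0]]
    - [60, [0, 0, -3], [0, 0, 0]]
    - [60, [0, 0, -3], [0, 0, 0]]

```text
time: 8.32
ee_pos: [0.4979, 0.0647, 0.2019]
tool_rot: [0.1, 0.957, -0.028, 0.272]
contact_force: [0.9, -0.1, 1.5]
finger_gap: 0.701
```

```bash
python3 look.py w9
python3 - <<'E'
from h import *
import pickle
p,im,s=pickle.load(open('w9.pkl','rb'))
save('','w9c.png',(200,80,440,320),3,im)
m,c=mask(im,(8,150,150),(22,255,255));k=c[0];M=cv2.moments(k);uv=(M['m10']/M['m00'],M['m01']/M['m00'])
d=ray(p,uv);e=p['eye'];n=Rn.apply([0,0,1]);q=NC+n*.012;X=e+d*((q-e)@n)/(d@n);print('window centre in nest frame',Rn.inv().apply(X-NC).round(4))
cmd(*tgt([.49,.09,.36],78)); cmd(*tgt([.6007,.0729,.36],78))
E
```

```text
8.3167 [ 0.04  -0.081 -0.705  0.405 -0.128  0.212] [0.4979 0.0647 0.2019] [ 0.9 -0.1  1.5]
window centre in nest frame [-0.0014  0.0019  0.012 ]
shift [-1.814, 0.584, -3.58] turn [4.985, 4.956, 17.514] | rows>= 13.2 alt turn [-14.03, -13.95, -49.3]
shift [-4.192, 0.737, -2.11] turn [4.985, 4.956, 17.514] | rows>= 13.2 alt turn [-14.03, -13.95, -49.3]
```

View pics/w9c.png

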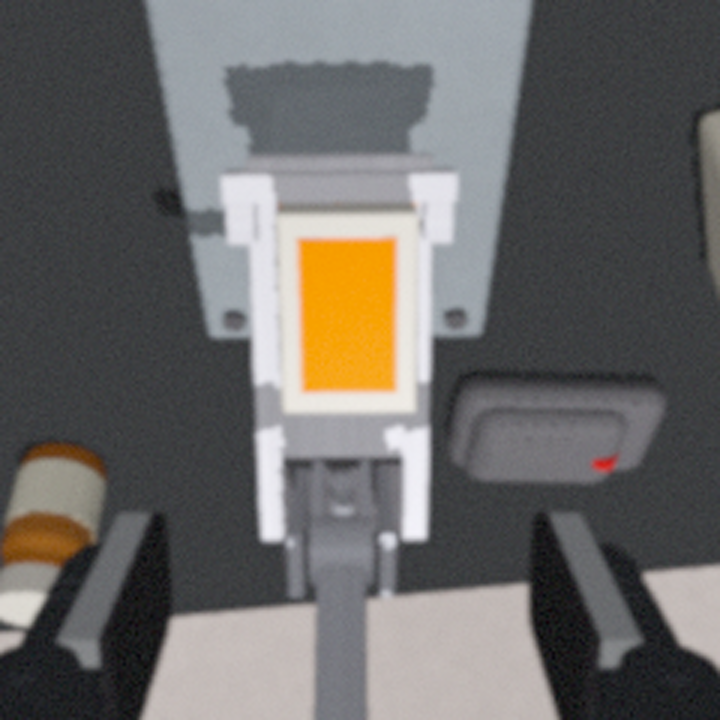

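>>> play_rows:
  plan:
    - [60, [-0.3, 0.1, -0.8], [0.4, 0.4, 1.4]]
    - [60, [-0.6, 0.2, -1.6], [0.8, 0.8, 2.8]]
    - [60, [-0.9, 0.3, -2.4], [1.2, 1.2, 4.2]]
    - [60, [-1.3, 0.4, -3], [1.6, 1.6, 5.6]]
    - [45, [-1.6, 0.5, -3.4], [2, 2, 7]]
    - [45, [-1.81, 0.58, -3.58], [2.4, 2.4, 8.4]]
    - [45, [-1.81, 0.58, -3.58], [2.8, 2.8, 9.8]]
    - [45, [-1.81, 0.58, -3.58], [3.2, 3.2, 11.2]]
    - [45, [-1.81, 0.58, -3.58], [3.6, 3.6, 12.6]]
    - [45, [-1.81, 0.58, -3.58], [4, 4, 14]]
    - [45, [-1.81, 0.58, -3.58], [4.4, 4.4, 15.4]]
    - [45, [-1.81, 0.58, -3.58], [4.7, 4.7, 16.6]]

```text
time: 9.37
ee_pos: [0.4911, 0.0896, 0.3557]
tool_rot: [0.729, 0.684, -0.005, 0.026]
contact_force: [0.6, 0.3, 0.3]
finger_gap: 0.521
```

Run:
```python
from h import *
s=sensors.read_state();print(s['joints'].round(3),s['ee_pos'])
cmd(*tgt([.6007,.0729,.36],78))
```

```text
[ 0.044  0.197  0.195  1.543 -0.046  1.679] [0.49114548 0.0895649  0.35574007]
shift [-0.241, 2.762, -0.01] turn [0.392, 0.468, 1.656] | rows>= 2.7 alt turn [-15.61, -18.62, -65.9]
```

>>> play_rows:
  plan:
    - [45, [-0.1, 0.8, 0], [0.2, 0.2, 0.8]]
    - [45, [-0.2, 1.6, 0], [0.39, 0.47, 1.66]]
    - [45, [-0.24, 2.4, 0], [0.39, 0.47, 1.66]]
    - [45, [-0.24, 2.76, 0], [0.39, 0.47, 1.66]]
    - [45, [-0.24, 2.76, 0], [0.39, 0.47, 1.66]]

```text
time: 9.78
ee_pos: [0.6032, 0.0726, 0.3579]
tool_rot: [0.776, 0.631, -0.0, 0.001]
contact_force: [-0.0, 0.3, -0.5]
finger_gap: 0.526
```

```bash
python3 look.py w10
python3 - <<'E'
from h import *
import pickle
p,im,s=pickle.load(open('w10.pkl','rb'))
R0=R.from_quat(s['tool_rot'])
hsv=cv2.cvtColor(im,cv2.COLOR_RGB2HSV)
m,c=mask(im,(0,180,90),(4,255,255))
k=c[0];bx=cv2.boxPoints(cv2.minAreaRect(k));P=np.array([onz(p,q,.297) for q in bx]);print(bx.round(),P.round(4).tolist(),'mean tool',R0.inv().apply(P.mean(0)-s['ee_pos']).round(4))
print(s['finger_gap']); cmd(*tgt([.6007,.0729,.273],78))
E
```

```text
9.7833 [-1.400e-02  4.270e-01  5.450e-01  1.689e+00 -1.000e-03  1.762e+00] [0.6032 0.0726 0.3579] [-0.   0.3 -0.5]
[[303. 186.]
 [321. 186.]
 [321. 315.]
 [303. 315.]] [[0.5991, 0.096, 0.297], [0.611, 0.0935, 0.297], [0.5901, -0.0099, 0.297], [0.5763, -0.007, 0.297]] mean tool [-0.0306 -0.0028  0.0609]
0.5264501630460947
shift [-0.005, -0.024, 2.143] turn [0.009, 0.014, 0.055] | rows>= 2.1 alt turn [-10.96, -17.86, -68.82]
```

View pics/w10.png

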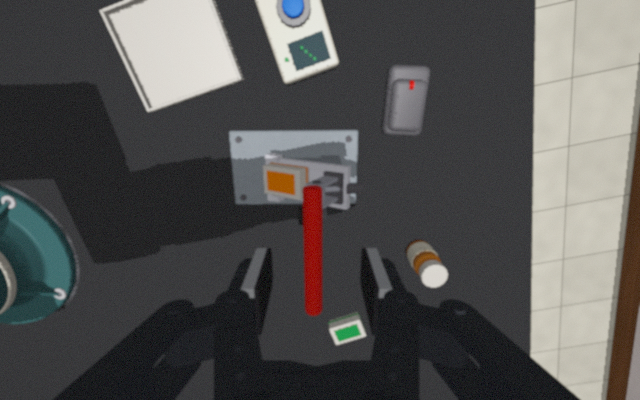

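The bar spans rows 186–315 at column 312, between the fingers and about 1–3 mm off centre. I'll go down, pinch it, and follow the arc.

>>> play_rows:
  plan:
    - [45, [0, -0.04, 0.8], [0, 0, 0]]
    - [45, [0, -0.04, 1.5], [0, 0, 0]]
    - [45, [0, -0.04, 1.95], [0, 0, 0]]
    - [45, [0, -0.04, 2.12], [0, 0, 0]]
    - [45, [0, -0.04, 2.12], [0, 0, 0]]
    - [8, [0, -0.04, 2.12], [0, 0, 0]]
    - [8, [0, -0.04, 2.12], [0, 0, 0]]
    - [8, [0, -0.04, 2.12], [0, 0, 0]]
    - [8, [0, -0.04, 2.12], [0, 0, 0]]
    - [8, [0, -0.04, 2.12], [0, 0, 0]]
    - [8, [0, -0.04, 2.12], [0, 0, 0]]

```text
time: 10.75
ee_pos: [0.5994, 0.0737, 0.2782]
tool_rot: [0.775, 0.631, 0.002, 0.003]
contact_force: [0.9, -0.8, 7.9]
finger_gap: 0.136
```

Run:
```python
from h import *
s=sensors.read_state();print(s['time'],s['ee_pos'].round(4),s['contact_force'].round(1),s['finger_gap'])
save('side','d11.png',(270,120,390,240),4)
f0=91.2
for t in np.arange(0.1,2.01,.1):
    f=np.radians(f0)+t
    print(round(t,2),[0,round(.142*(np.cos(f)-np.cos(np.radians(f0)))/.04,2),round(-.142*(np.sin(f)-np.sin(np.radians(f0)))/.04,2)])
```

```text
10.75 [0.5994 0.0737 0.2782] [ 0.9 -0.8  7.9] 0.13635803004076644
0.1 [0, np.float64(-0.35), np.float64(0.03)]
0.2 [0, np.float64(-0.7), np.float64(0.09)]
0.3 [0, np.float64(-1.05), np.float64(0.18)]
0.4 [0, np.float64(-1.38), np.float64(0.31)]
0.5 [0, np.float64(-1.69), np.float64(0.47)]
0.6 [0, np.float64(-1.99), np.float64(0.66)]
0.7 [0, np.float64(-2.27), np.float64(0.88)]
0.8 [0, np.float64(-2.52), np.float64(1.13)]
0.9 [0, np.float64(-2.75), np.float64(1.4)]
1.0 [0, np.float64(-2.95), np.float64(1.69)]
1.1 [0, np.float64(-3.12), np.float64(2.01)]
1.2 [0, np.float64(-3.26), np.float64(2.33)]
1.3 [0, np.float64(-3.37), np.float64(2.67)]
1.4 [0, np.float64(-3.44), np.float64(3.02)]
1.5 [0, np.float64(-3.47), np.float64(3.37)]
1.6 [0, np.float64(-3.47), np.float64(3.73)]
1.7 [0, np.float64(-3.44), np.float64(4.08)]
1.8 [0, np.float64(-3.37), np.float64(4.43)]
1.9 [0, np.float64(-3.26), np.float64(4.77)]
2.0 [0, np.float64(-3.12), np.float64(5.09)]
```

View pics/d11.png

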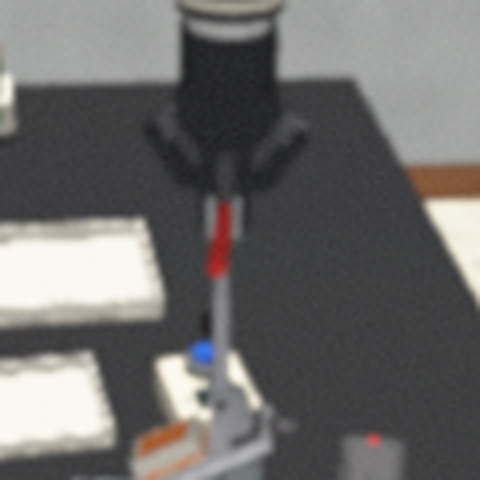

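>>> play_rows:
  plan:
    - [8, [0, -0.35, 0.03], [0, 0, 0]]
    - [8, [0, -0.7, 0.09], [0, 0, 0]]
    - [8, [0, -1.05, 0.18], [0, 0, 0]]
    - [8, [0, -1.38, 0.31], [0, 0, 0]]
    - [8, [0, -1.69, 0.47], [0, 0, 0]]
    - [8, [0, -1.99, 0.66], [0, 0, 0]]
    - [8, [0, -2.27, 0.88], [0, 0, 0]]

```text
time: 11.38
ee_pos: [0.5105, 0.0917, 0.2423]
tool_rot: [0.775, 0.631, 0.002, 0.003]
contact_force: [1.9, -2.5, 6.1]
finger_gap: 0.139
```

Run:
```python
from h import *
s=sensors.read_state();print(s['time'],s['ee_pos'].round(4),s['contact_force'].round(1),s['finger_gap'])
save('side','d12.png',(270,120,390,240),4)
f0=91.2
f7=np.radians(f0)+.7
for t in np.arange(0.8,2.01,.1):
    f=np.radians(f0)+t
    print(round(t,2),[0,round(.142*(np.cos(f)-np.cos(f7))/.04,2),round(-.142*(np.sin(f)-np.sin(f7))/.04,2)])
```

```text
11.3833 [0.5105 0.0917 0.2423] [ 1.9 -2.5  6.1] 0.13913028789320606
0.8 [0, np.float64(-0.25), np.float64(0.25)]
0.9 [0, np.float64(-0.48), np.float64(0.52)]
1.0 [0, np.float64(-0.68), np.float64(0.81)]
1.1 [0, np.float64(-0.85), np.float64(1.12)]
1.2 [0, np.float64(-0.99), np.float64(1.45)]
1.3 [0, np.float64(-1.1), np.float64(1.79)]
1.4 [0, np.float64(-1.17), np.float64(2.14)]
1.5 [0, np.float64(-1.2), np.float64(2.49)]
1.6 [0, np.float64(-1.2), np.float64(2.84)]
1.7 [0, np.float64(-1.17), np.float64(3.2)]
1.8 [0, np.float64(-1.1), np.float64(3.55)]
1.9 [0, np.float64(-0.99), np.float64(3.88)]
2.0 [0, np.float64(-0.85), np.float64(4.21)]
```

View pics/d12.png

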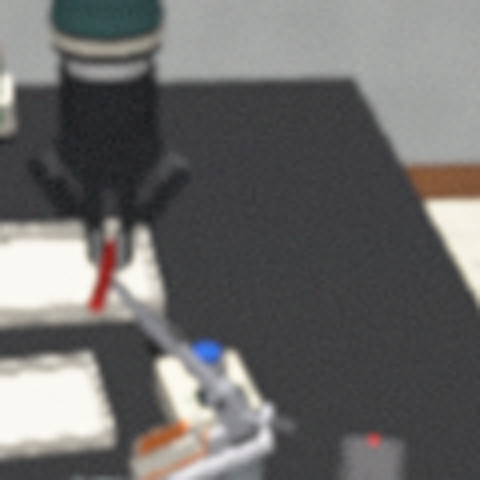

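>>> play_rows:
  plan:
    - [8, [0, -0.25, 0.25], [0, 0, 0]]
    - [8, [0, -0.48, 0.52], [0, 0, 0]]
    - [8, [0, -0.68, 0.81], [0, 0, 0]]
    - [8, [0, -0.85, 1.12], [0, 0, 0]]
    - [8, [0, -0.99, 1.45], [0, 0, 0]]
    - [8, [0, -1.1, 1.79], [0, 0, 0]]
    - [8, [0, -1.17, 2.14], [0, 0, 0]]
    - [8, [0, -1.2, 2.49], [0, 0, 0]]
    - [8, [0, -1.2, 2.84], [0, 0, 0]]
    - [8, [0, -1.17, 3.2], [0, 0, 0]]
    - [8, [0, -1.1, 3.55], [0, 0, 0]]

```text
time: 12.35
ee_pos: [0.47, 0.1003, 0.0999]
tool_rot: [0.775, 0.631, 0.003, 0.004]
contact_force: [14.8, -5.6, 4.6]
finger_gap: 0.137
```

Run:
```python
from h import *
s=sensors.read_state();print(s['time'],s['ee_pos'].round(4),s['contact_force'].round(1),s['finger_gap'])
save('side','d13.png',(270,120,390,240),4)
```

```text
12.35 [0.47   0.1003 0.0999] [14.8 -5.6  4.6] 0.13655734953770268
```

View pics/d13.png

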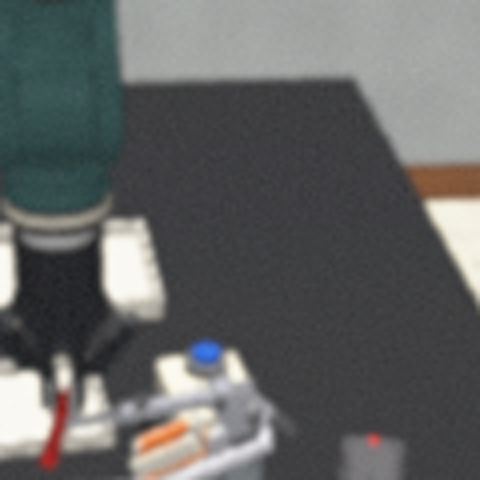

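>>> play_rows:
  plan:
    - [8, [0, 0.11, 0.33], [0, 0, 0]]
    - [8, [0, 0.18, 0.5], [0, 0, 0]]
    - [8, [0, 0.18, 0.5], [0, 0, 0]]
    - [50, [0, 0.22, 0.5], [0, 0, 0]]
    - [50, [0, 0.25, 0.5], [0, 0, 0]]
    - [50, [0, 0.25, 0.5], [0, 0, 0]]
    - [50, [0, 0.25, 0.5], [0, 0, 0]]
    - [50, [0, 0.25, 0.1], [0, 0, 0]]
    - [50, [0, 0.25, -0.5], [0, 0, 0]]
    - [50, [0, 0.25, -1.3], [0, 0, 0]]
    - [50, [0, 0.25, -2], [0, 0, 0]]
    - [50, [0, 0.25, -2], [0, 0, 0]]

```text
time: 13.4
ee_pos: [0.4784, 0.0991, 0.1839]
tool_rot: [0.775, 0.632, 0.003, 0.004]
contact_force: [0.5, -0.9, 1.1]
finger_gap: 0.585
```

```bash
python3 look.py w14
python3 - <<'E'
from h import *
import pickle
p,im,s=pickle.load(open('w14.pkl','rb'))
save('side','d14.png',(270,120,390,240),4); print(s['finger_gap'])
E
```

```text
13.4 [ 3.800e-02  2.150e-01 -2.460e-01  1.100e+00 -1.000e-03  1.813e+00] [0.4784 0.0991 0.1839] [ 0.5 -0.9  1.1]
0.5852695579061936
```

View pics/d14.png

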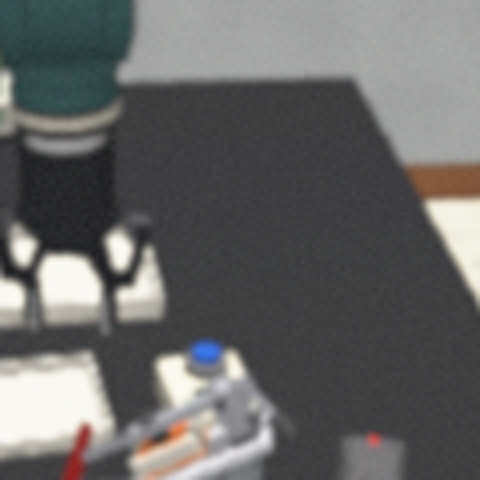

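View pics/w14.png

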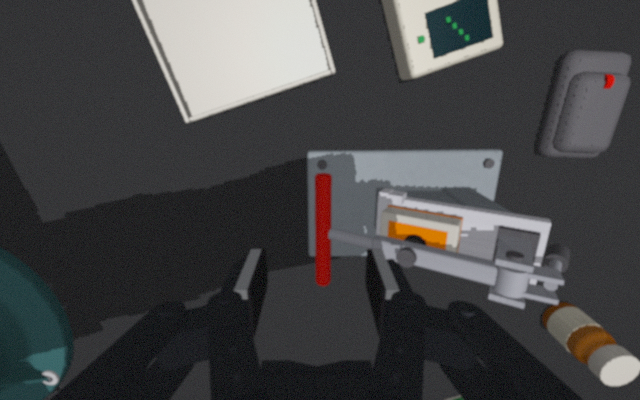

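The wrist picture shows the clamp shut: the bar is at (322,230) and the foot is on the orange window at (413,243). Next I'll shut the fingers and go above the button.

Run:
```python
from h import *
for z in(.10,.066,.053): cmd(*tgt([.6106,.2585,z],78))
```

```text
shift [4.581, 2.453, 2.008] turn [0.062, 0.002, 0.065] | rows>= 5.3 alt turn [-49.61, -1.64, -52.03]
shift [4.582, 2.449, 2.858] turn [0.062, 0.002, 0.065] | rows>= 5.7 alt turn [-49.61, -1.64, -52.03]
shift [4.582, 2.447, 3.183] turn [0.062, 0.002, 0.065] | rows>= 5.8 alt turn [-49.61, -1.64, -52.03]
```

>>> play_rows:
  plan:
    - [0, [0.8, 0.3, 0], [0, 0, 0]]
    - [0, [1.7, 0.8, 0], [0.06, 0, 0.06]]
    - [0, [2.6, 1.3, 0.3], [0.06, 0, 0.06]]
    - [0, [3.4, 1.8, 0.8], [0.06, 0, 0.06]]
    - [0, [4.2, 2.3, 1.4], [0.06, 0, 0.06]]
    - [0, [4.58, 2.45, 2], [0.06, 0, 0.06]]
    - [0, [4.58, 2.45, 2], [0.06, 0, 0.06]]
    - [0, [4.58, 2.45, 2], [0.06, 0, 0.06]]

```text
time: 14.17
ee_pos: [0.6086, 0.2586, 0.0962]
tool_rot: [0.777, 0.63, -0.003, -0.001]
contact_force: [-0.6, -1.3, 0.3]
finger_gap: -0.002
```

```bash
python3 - <<'E'
from h import *
for z in(.10,.053): cmd(*tgt([.6106,.2585,z],78))
save('scene','s15.png',(290,200,410,320),5); s=sensors.read_state();print(s['ee_pos'],s['finger_gap'])
E
python3 look.py w15
```

```text
shift [0.008, 0.05, -0.096] turn [-0.071, 0.037, 0.017] | rows>= 0.1 alt turn [62.24, -32.64, -15.28]
shift [0.012, 0.057, 1.079] turn [-0.071, 0.037, 0.017] | rows>= 1.0 alt turn [62.24, -32.64, -15.28]
[0.60904081 0.25810625 0.09807667] -0.0023277725483659604
14.2167 [ 0.278  0.559  0.068  1.084 -0.     2.057] [0.609  0.2581 0.0981] [ 0.6 -0.7 -0. ]
```

View pics/s15.png

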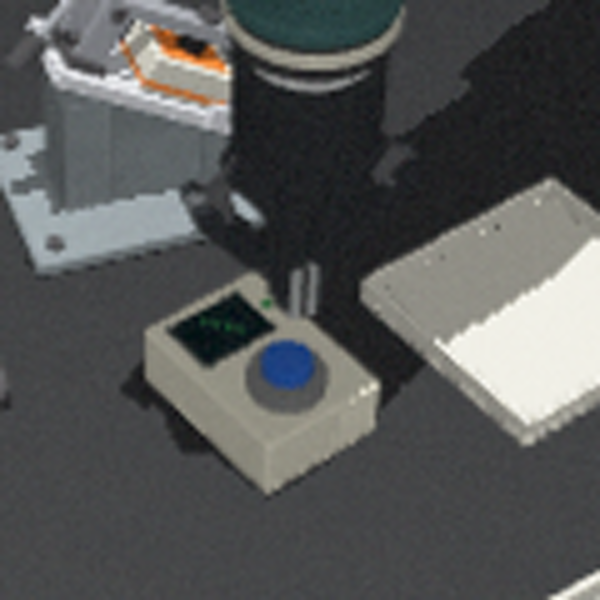

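View pics/w15.png

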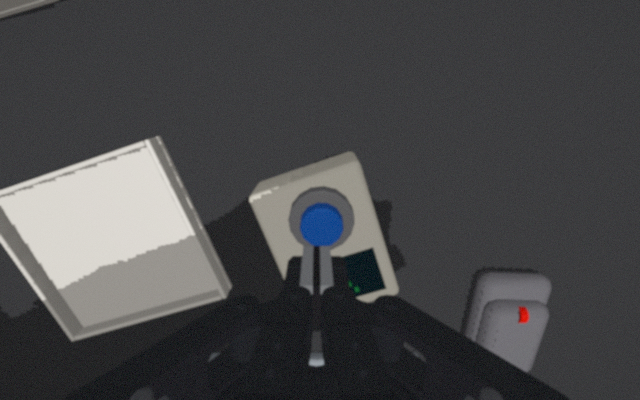

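Run:
```python
from h import *
import pickle
p,im,s=pickle.load(open('w15.pkl','rb'))
m,c=mask(im,(105,150,60),(120,255,255))
k=max(c,key=cv2.contourArea);M=cv2.moments(k);uv=(M['m10']/M['m00'],M['m01']/M['m00']);print(uv,cv2.boundingRect(k),onz(p,uv,.0598),proj(p,s['ee_pos']))
```

```text
(321.1579139314369, 224.5150741551179) (301, 203, 42, 44) [0.61280256 0.26084631 0.0598    ] [315.94854783 260.22246697]
```

>>> play_rows:
  plan:
    - [0, [0.06, 0.06, 0.4], [0, 0, 0]]
    - [0, [0.06, 0.06, 0.75], [0, 0, 0]]
    - [0, [0.06, 0.06, 0.95], [0, 0, 0]]
    - [0, [0.06, 0.06, 1.08], [0, 0, 0]]
    - [0, [0.06, 0.06, 1.16], [0, 0, 0]]
    - [0, [0.06, 0.06, 1.16], [0, 0, 0]]
    - [0, [0.06, 0.06, 1.16], [0, 0, 0]]

```text
time: 14.85
ee_pos: [0.6127, 0.2594, 0.0557]
tool_rot: [0.777, 0.629, -0.0, 0.0]
contact_force: [-9.1, -5.3, 23.0]
finger_gap: 0.004
```

```bash
python3 look.py w16;python3 - <<'E'
from h import *
save('scene','s16.png',(290,200,410,320),5)
E
```

```text
14.85 [ 2.790e-01  5.910e-01  6.000e-03  9.860e-01 -1.000e-03  2.059e+00] [0.6127 0.2594 0.0557] [-9.1 -5.3 23. ]
```

View pics/s16.png

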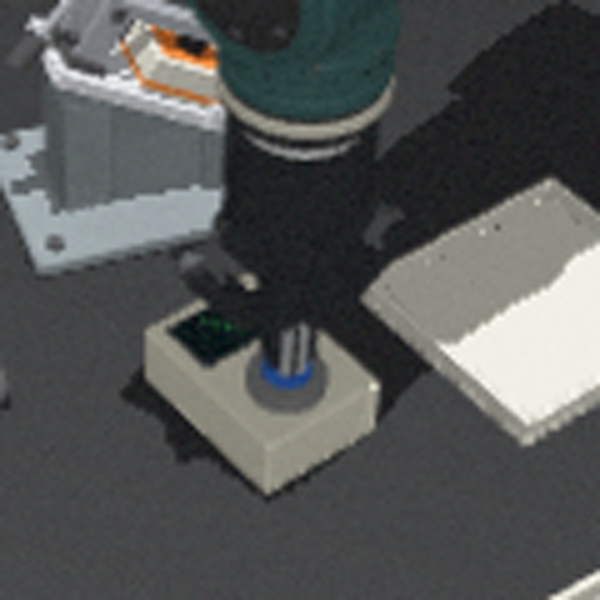

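View pics/w16.png

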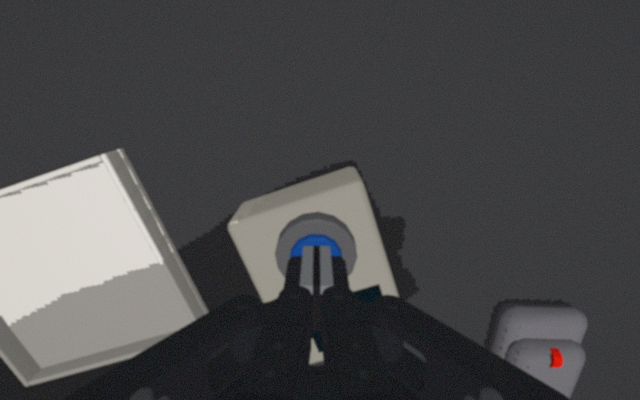

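>>> play_rows:
  plan:
    - [0, [0, 0, -0.3], [0, 0, 0]]
    - [0, [0, 0, -1], [0, 0, 0]]
    - [10, [0, 0, -1.9], [0, 0, 0]]
    - [40, [0, 0, -2.6], [0, 0, 0]]
    - [50, [0, 0, -2.6], [0, 0, 0]]

```text
time: 15.37
ee_pos: [0.6149, 0.2605, 0.1639]
tool_rot: [0.777, 0.629, 0.003, 0.001]
contact_force: [0.9, 0.1, -0.3]
finger_gap: 0.389
```

Run:
```python
from h import *
import pickle
p,im,s=pickle.load(open('w14.pkl','rb'))
m,c=mask(im,(0,180,90),(4,255,255),30)
for k in c[:2]:
    bx=cv2.boxPoints(cv2.minAreaRect(k));P=np.array([onz(p,q,.082) for q in bx]);print(bx.round().tolist(),P.round(4).tolist(),P.mean(0))
save('scene','s17.png',(230,130,430,330),3)
for z in(.16,.058): cmd(*tgt([.4834,.0958,z],78))
```

```text
[[316.0, 174.0], [330.0, 174.0], [330.0, 285.0], [316.0, 285.0]] [[0.4835, 0.1188, 0.082], [0.4945, 0.1165, 0.082], [0.475, 0.0146, 0.082], [0.4625, 0.0172, 0.082]] [0.47889446 0.06679101 0.082     ]
[[605.0, 87.0], [606.0, 75.0], [614.0, 75.0], [612.0, 88.0]] [[0.7069, 0.1401, 0.082], [0.7072, 0.1488, 0.082], [0.7127, 0.1471, 0.082], [0.7125, 0.1383, 0.082]] [0.70984699 0.14355986 0.082     ]
shift [-4.704, -2.347, 0.006] turn [0.047, -0.026, 0.0] | rows>= 5.0 alt turn [-63.22, 34.34, -0.37]
shift [-4.709, -2.358, 2.556] turn [0.047, -0.026, 0.0] | rows>= 5.6 alt turn [-63.22, 34.34, -0.37]
```

View pics/s17.png

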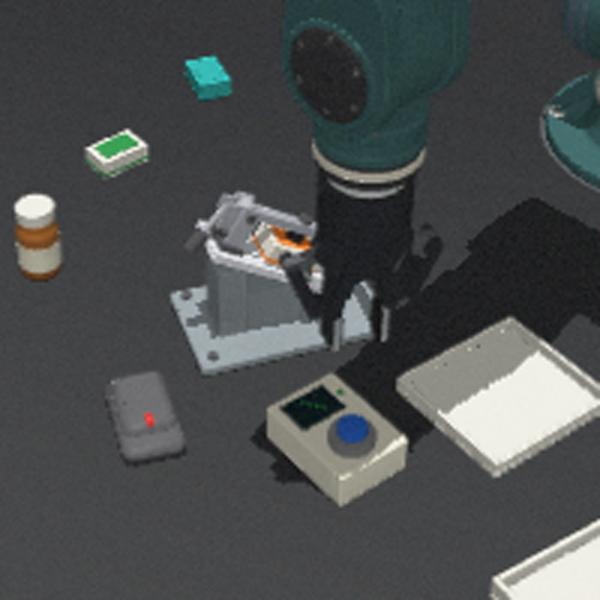

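The button is up again and the bar is measured at (0.479, 0.067, ~0.077), which agrees with the model. I'll go above the pinch point.

>>> play_rows:
  plan:
    - [50, [-0.9, -0.4, 0], [0, 0, 0]]
    - [50, [-1.8, -0.9, 0], [0, 0, 0]]
    - [50, [-2.7, -1.3, 0], [0.05, -0.03, 0]]
    - [50, [-3.6, -1.7, 0], [0.05, -0.03, 0]]
    - [50, [-4.3, -2.1, 0], [0.05, -0.03, 0]]
    - [50, [-4.7, -2.31, 0], [0.05, -0.03, 0]]
    - [50, [-4.7, -2.31, 0.2], [0.05, -0.03, 0]]
    - [50, [-4.7, -2.31, 0.4], [0.05, -0.03, 0]]
    - [50, [-4.7, -2.31, 0.4], [0.05, -0.03, 0]]

```text
time: 16.17
ee_pos: [0.483, 0.0956, 0.1397]
tool_rot: [0.777, 0.629, -0.004, -0.002]
contact_force: [0.8, 0.0, 0.2]
finger_gap: 0.586
```

```bash
python3 look.py w18
python3 - <<'E'
from h import *
import pickle
p,im,s=pickle.load(open('w18.pkl','rb'))
R0=R.from_quat(s['tool_rot'])
m,c=mask(im,(0,180,70),(4,255,255),200)
bx=cv2.boxPoints(cv2.minAreaRect(c[0]));P=np.array([onz(p,q,.082) for q in bx]);print(bx.round().tolist(),P.mean(0),'tool',R0.inv().apply(P.mean(0)-s['ee_pos']).round(4))
cmd(*tgt([.485,.0962,.058],78)); print(s['finger_gap'])
E
```

```text
16.1667 [ 0.031  0.262 -0.308  1.009 -0.002  1.811] [0.483  0.0956 0.1397] [0.8 0.  0.2]
[[310.0, 185.0], [328.0, 185.0], [328.0, 315.0], [310.0, 315.0]] [0.47880185 0.06709144 0.082     ] tool [-0.0286  0.0022  0.0577]
shift [0.024, 0.055, 2.055] turn [-0.084, 0.041, 0.006] | rows>= 2.0 alt turn [64.47, -31.45, -4.94]
0.5855014558922113
```

View pics/w18.png

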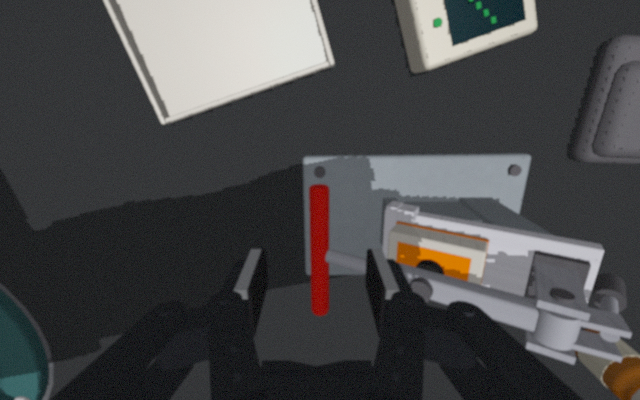

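>>> play_rows:
  plan:
    - [44, [0.02, 0.05, 0.7], [0, 0, 0]]
    - [44, [0.02, 0.05, 1.4], [0, 0, 0]]
    - [44, [0.02, 0.05, 1.85], [0, 0, 0]]
    - [44, [0.02, 0.05, 2.05], [0, 0, 0]]
    - [44, [0.02, 0.05, 2.05], [0, 0, 0]]
    - [8, [0.02, 0.05, 2.05], [0, 0, 0]]
    - [8, [0.02, 0.05, 2.05], [0, 0, 0]]
    - [8, [0.02, 0.05, 2.05], [0, 0, 0]]
    - [8, [0.02, 0.05, 2.05], [0, 0, 0]]
    - [8, [0.02, 0.05, 2.05], [0, 0, 0]]
    - [8, [0.02, 0.05, 2.05], [0, 0, 0]]

```text
time: 17.13
ee_pos: [0.4847, 0.0961, 0.0603]
tool_rot: [0.777, 0.63, -0.003, -0.002]
contact_force: [-6.4, 3.4, 8.3]
finger_gap: 0.138
```

Run:
```python
from h import *
s=sensors.read_state();print(s['ee_pos'],s['contact_force'].round(1),s['finger_gap'])
f0=91.2
f7=np.radians(f0)+2.1
for t in np.arange(2.0,-.01,-.1):
    f=np.radians(f0)+t
    print(round(t,2),[0,float(round(.142*(np.cos(f)-np.cos(f7))/.04,2)),float(round(-.142*(np.sin(f)-np.sin(f7))/.04,2))])
```

```text
[0.48469482 0.09612914 0.06026084] [-6.4  3.4  8.3] 0.13758213383107307
2.0 [0, -0.17, -0.31]
1.9 [0, -0.31, -0.64]
1.8 [0, -0.41, -0.98]
1.7 [0, -0.48, -1.32]
1.6 [0, -0.52, -1.68]
1.5 [0, -0.52, -2.03]
1.4 [0, -0.48, -2.39]
1.3 [0, -0.41, -2.73]
1.2 [0, -0.31, -3.07]
1.1 [0, -0.17, -3.4]
1.0 [0, -0.0, -3.71]
0.9 [0, 0.2, -4.0]
0.8 [0, 0.43, -4.28]
0.7 [0, 0.68, -4.52]
0.6 [0, 0.96, -4.74]
0.5 [0, 1.26, -4.94]
0.4 [0, 1.58, -5.1]
0.3 [0, 1.91, -5.22]
0.2 [0, 2.25, -5.32]
0.1 [0, 2.6, -5.38]
-0.0 [0, 2.95, -5.41]
```

>>> play_rows:
  plan:
    - [8, [0, -0.17, -0.31], [0, 0, 0]]
    - [8, [0, -0.31, -0.64], [0, 0, 0]]
    - [8, [0, -0.41, -0.98], [0, 0, 0]]
    - [8, [0, -0.48, -1.32], [0, 0, 0]]
    - [8, [0, -0.52, -1.68], [0, 0, 0]]
    - [8, [0, -0.52, -2.03], [0, 0, 0]]
    - [8, [0, -0.48, -2.39], [0, 0, 0]]
    - [8, [0, -0.41, -2.73], [0, 0, 0]]
    - [8, [0, -0.31, -3.07], [0, 0, 0]]
    - [8, [0, -0.17, -3.4], [0, 0, 0]]
    - [8, [0, 0, -3.71], [0, 0, 0]]

```text
time: 18.05
ee_pos: [0.4806, 0.097, 0.2082]
tool_rot: [0.777, 0.63, -0.006, -0.005]
contact_force: [-35.5, 8.7, 13.8]
finger_gap: 0.135
```

Run:
```python
from h import *
s=sensors.read_state();print(s['ee_pos'],s['contact_force'].round(1),s['finger_gap'])
save('side','d19.png',(270,120,390,240),4)
f0=91.2
f7=np.radians(f0)+1.0
for t in np.arange(.9,-.06,-.1):
    f=np.radians(f0)+t
    print(round(t,2),[0,float(round(.142*(np.cos(f)-np.cos(f7))/.04,2)),float(round(-.142*(np.sin(f)-np.sin(f7))/.04,2))])
```

```text
[0.48062827 0.09703783 0.20818789] [-35.5   8.7  13.8] 0.1353049174918964
0.9 [0, 0.2, -0.29]
0.8 [0, 0.43, -0.56]
0.7 [0, 0.68, -0.81]
0.6 [0, 0.96, -1.03]
0.5 [0, 1.26, -1.22]
0.4 [0, 1.58, -1.39]
0.3 [0, 1.91, -1.51]
0.2 [0, 2.25, -1.61]
0.1 [0, 2.6, -1.67]
0.0 [0, 2.95, -1.69]
```

View pics/d19.png

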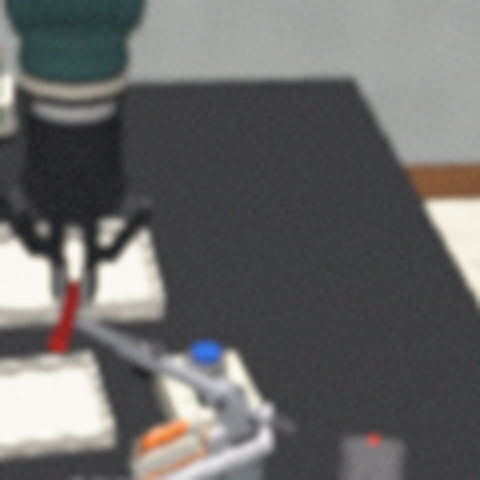

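>>> play_rows:
  plan:
    - [8, [0, 0.08, -0.25], [0, 0, 0]]
    - [8, [0, 0.3, -0.53], [0, 0, 0]]
    - [8, [0, 0.55, -0.79], [0, 0, 0]]
    - [8, [0, 0.83, -1.02], [0, 0, 0]]

```text
time: 18.43
ee_pos: [0.5143, 0.0902, 0.2508]
tool_rot: [0.777, 0.63, -0.005, -0.004]
contact_force: [-35.1, 7.3, 41.2]
finger_gap: 0.133
```

Run:
```python
from h import *
s=sensors.read_state();print(s['ee_pos'],s['contact_force'].round(1),s['finger_gap'])
```

```text
[0.51427262 0.09023678 0.25076984] [-35.1   7.3  41.2] 0.13338096610695743
```

Run:
```python
import numpy as np
from scipy.optimize import least_squares
u=np.array([np.cos(np.radians(-11.9)),np.sin(np.radians(-11.9))])
P=np.array([[.5994,.0737,.2782],[.5105,.0917,.2423],[.470,.1003,.0999],[.4847,.0961,.0603],[.4806,.0970,.2082],[.5143,.0902,.2508]])
q=np.c_[P[:,:2]@u,P[:,2]]
f=lambda x:np.hypot(*(q-x[:2]).T)-x[2]
for idx in (range(6),range(3),range(3,6)):
    g=lambda x:np.hypot(*(q[list(idx)]-x[:2]).T)-x[2]
    r=least_squares(g,[.57,.13,.142]);print(r.x.round(4),g(r.x).round(4))
x=r.x
print(q.round(4)); print(np.degrees(np.arctan2(q[:,1]-x[1],q[:,0]-x[0])))
```

```text
[0.5723 0.1385 0.1402] [-0.0005 -0.0017 -0.0016  0.0012  0.0003  0.0023]
[0.5744 0.1378 0.1404] [0. 0. 0.]
[0.581  0.1379 0.1484] [0. 0. 0.]
[[0.5713 0.2782]
 [0.4806 0.2423]
 [0.4392 0.0999]
 [0.4545 0.0603]
 [0.4503 0.2082]
 [0.4846 0.2508]]
[  93.93288225  133.86580587 -164.99322698 -148.47345271  151.72474158
  130.46862049]
```

>>> play_rows:
  plan:
    - [8, [0, 0.13, -0.17], [0, 0, 0]]
    - [8, [0, 0.3, -0.3], [0, 0, 0]]
    - [8, [0, 0.5, -0.4], [0, 0, 0]]
    - [8, [0, 0.89, -0.58], [0, 0, 0]]
    - [8, [0, 1.3, -0.71], [0, 0, 0]]
    - [8, [0, 1.73, -0.79], [0, 0, 0]]
    - [8, [0, 1.9, -0.8], [0, 0, 0]]
    - [8, [0, 1.9, -0.8], [0, 0, 0]]

```text
time: 19.1
ee_pos: [0.5959, 0.0734, 0.2826]
tool_rot: [0.777, 0.629, -0.0, 0.001]
contact_force: [5.6, 15.4, 16.8]
finger_gap: 0.135
```

Run:
```python
from h import *
s=sensors.read_state();print(s['time'],s['ee_pos'],s['contact_force'].round(1),s['finger_gap'])
save('side','d20.png',(270,120,390,240),4)
```

```text
19.1 [0.5958832  0.07337253 0.28259055] [ 5.6 15.4 16.8] 0.13527494515754449
```

View pics/d20.png

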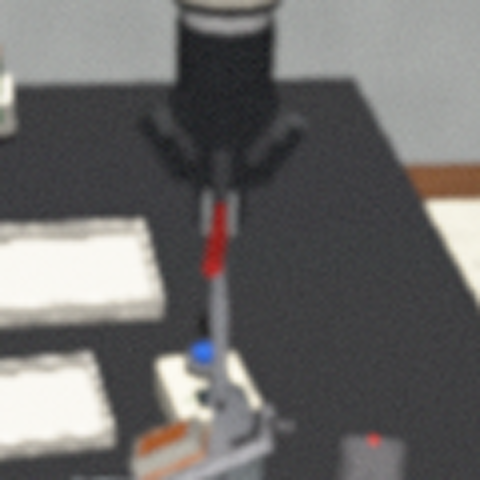

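Open. I'll let go and rise straight up.

>>> play_rows:
  plan:
    - [30, [0, 0, 0], [0, 0, 0]]
    - [45, [0, 0, 0], [0, 0, 0]]
    - [45, [0, 0, 0], [0, 0, 0]]
    - [45, [0, 0, -0.2], [0, 0, 0]]
    - [45, [0, 0, -0.9], [0, 0, 0]]
    - [45, [0, 0, -1.7], [0, 0, 0]]
    - [45, [0, 0, -2.2], [0, 0, 0]]
    - [50, [0, -0.8, -2.2], [0, 0, 0]]
    - [60, [0, -1.7, -2.2], [0, 0, 0]]
    - [60, [0, -2.6, -2.2], [0, 0, 0]]
    - [60, [0, -3.2, -2.2], [0, 0, 0]]
    - [60, [0, -3.2, -2.2], [0, 0, 0]]

```text
time: 20.15
ee_pos: [0.4647, 0.101, 0.3706]
tool_rot: [0.777, 0.63, -0.002, -0.001]
contact_force: [-1.5, -0.2, 0.0]
finger_gap: 0.707
```

Run:
```python
from h import *
s=sensors.read_state();print(s['time'],s['ee_pos'],s['contact_force'].round(1),s['finger_gap'])
save('side','d21.png',(270,120,390,240),4)
t=NC+Rn.apply([-.001,.0015,.10]); cmd(t,Rt_nest)
```

```text
20.15 [0.46467533 0.1010327  0.37059524] [-1.5 -0.2  0. ] 0.7069484955045476
shift [-0.731, 1.113, 4.819] turn [-5.001, -4.948, -17.493] | rows>= 13.2 alt turn [14.1, 13.95, 49.31]
```

View pics/d21.png

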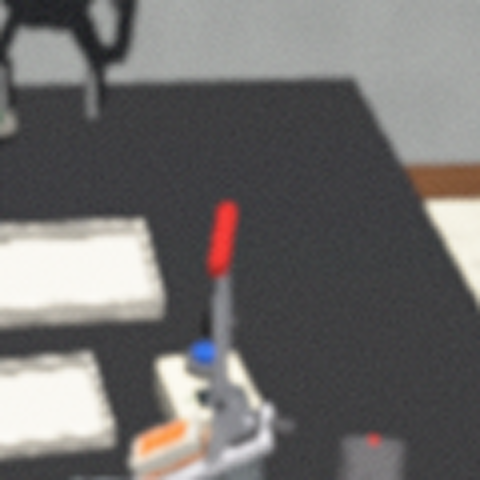

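>>> play_rows:
  plan:
    - [62, [0, 0, 0.1], [-0.4, -0.4, -1.4]]
    - [62, [0, 0, 0.3], [-0.8, -0.8, -2.8]]
    - [62, [0, 0, 0.6], [-1.2, -1.2, -4.2]]
    - [62, [0, 0, 0.9], [-1.6, -1.6, -5.6]]
    - [62, [-0.1, 0, 1.3], [-2, -2, -7]]
    - [62, [-0.2, 0.1, 1.7], [-2.4, -2.4, -8.4]]
    - [62, [-0.3, 0.2, 2.2], [-2.8, -2.8, -9.8]]
    - [62, [-0.4, 0.3, 2.7], [-3.2, -3.2, -11.2]]
    - [62, [-0.5, 0.5, 3.2], [-3.6, -3.6, -12.6]]
    - [62, [-0.6, 0.7, 3.7], [-4, -4, -14]]
    - [62, [-0.7, 0.9, 4.2], [-4.4, -4.4, -15.4]]
    - [62, [-0.73, 1, 4.6], [-4.8, -4.8, -16.8]]

```text
time: 21.2
ee_pos: [0.5014, 0.0624, 0.1835]
tool_rot: [0.168, 0.953, -0.029, 0.252]
contact_force: [0.8, 0.2, 0.4]
finger_gap: 0.728
```

Run:
```python
from h import *
cmd(NC+Rn.apply([-.001,.0015,.09]),Rt_nest)
```

```text
shift [0.027, 0.023, 0.407] turn [-0.479, -0.415, -1.483] | rows>= 1.1 alt turn [20.9, 18.13, 64.72]
```

>>> play_rows:
  plan:
    - [62, [0.03, 0.02, 0.2], [-0.4, -0.4, -1.3]]
    - [62, [0.03, 0.02, 0.4], [-0.48, -0.42, -1.48]]
    - [62, [0.03, 0.02, 0.4], [-0.48, -0.42, -1.48]]
    - [62, [0.03, 0.02, 0.4], [-0.48, -0.42, -1.48]]

```text
time: 21.53
ee_pos: [0.5079, 0.0615, 0.1699]
tool_rot: [0.104, 0.957, -0.028, 0.269]
contact_force: [-0.7, -0.4, 0.5]
finger_gap: 0.726
```

```bash
python3 look.py w22
python3 - <<'E'
from h import *
import pickle
p,im,s=pickle.load(open('w22.pkl','rb'))
save('','w22c.png',(200,80,440,320),3,im)
m,c=mask(im,(8,150,150),(22,255,255));k=c[0];M=cv2.moments(k);uv=(M['m10']/M['m00'],M['m01']/M['m00'])
d=ray(p,uv);e=p['eye'];n=Rn.apply([0,0,1]);q=NC+n*.012;X=e+d*((q-e)@n)/(d@n);print('window centre in nest frame',Rn.inv().apply(X-NC).round(4))
cmd(NC+Rn.apply([-.001,.0015,.001]),Rt_nest)
E
```

```text
21.5333 [ 0.031 -0.027 -0.753  0.31  -0.125  0.213] [0.5079 0.0615 0.1699] [-0.7 -0.4  0.5]
window centre in nest frame [-0.0017  0.002   0.012 ]
shift [0.011, -0.005, 2.264] turn [-0.013, -0.012, -0.089] | rows>= 2.2 alt turn [10.12, 9.48, 70.56]
```

View pics/w22c.png

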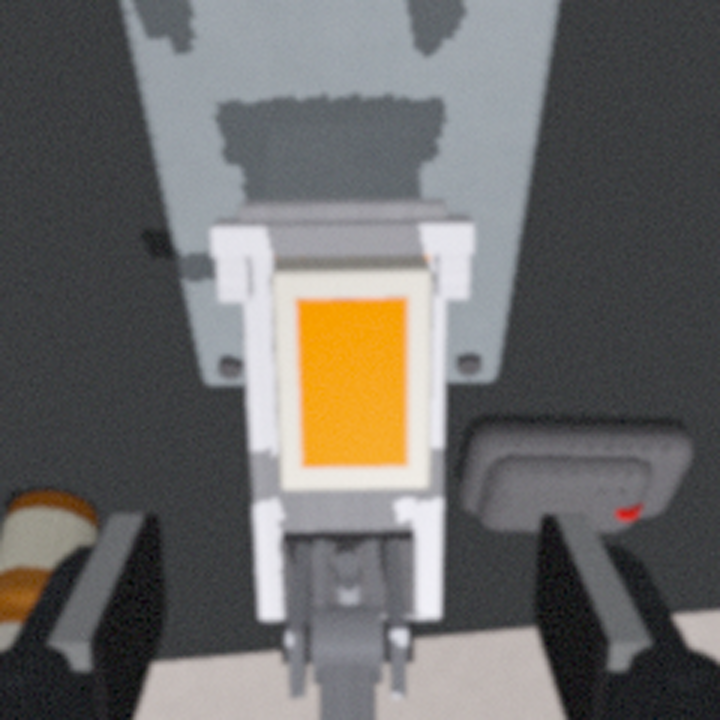

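>>> play_rows:
  plan:
    - [62, [0, 0, 0.8], [0, 0, 0]]
    - [62, [0, 0, 1.5], [0, 0, 0]]
    - [62, [0, 0, 2], [0, 0, 0]]
    - [62, [0, 0, 2.22], [0, 0, 0]]
    - [62, [0, 0, 2.22], [0, 0, 0]]
    - [30, [0, 0, 2.22], [0, 0, 0]]
    - [30, [0, 0, 2.22], [0, 0, 0]]
    - [30, [0, 0, 2.22], [0, 0, 0]]
    - [30, [0, 0, 2.22], [0, 0, 0]]
    - [30, [0, 0, 2.22], [0, 0, 0]]
    - [30, [0, 0, 2.22], [0, 0, 0]]

```text
time: 22.5
ee_pos: [0.5527, 0.0526, 0.0956]
tool_rot: [0.103, 0.957, -0.027, 0.271]
contact_force: [-7.0, 2.3, 7.6]
finger_gap: 0.434
```

>>> play_rows:
  plan:
    - [30, [0, 0, -0.3], [0, 0, 0]]
    - [30, [0, 0, -0.8], [0, 0, 0]]
    - [30, [0, 0, -1.5], [0, 0, 0]]
    - [30, [0, 0, -2.2], [0, 0, 0]]
    - [30, [0, 0, -3], [0, 0, 0]]
    - [30, [0, 0, -3], [0, 0, 0]]

```text
time: 23.0
ee_pos: [0.4907, 0.0659, 0.2022]
tool_rot: [0.103, 0.956, -0.027, 0.273]
contact_force: [1.9, -0.2, 0.3]
finger_gap: 0.439
```

```bash
python3 look.py w23
python3 - <<'E'
from h import *
s=sensors.read_state();print(s['finger_gap'])
save('side','d23.png',(230,100,430,300),3)
for psi in (186.3,96.3,276.3):
  cmd(*tgt([.436,.255,.12],psi))
E
```

```text
23.0 [ 0.045 -0.094 -0.716  0.407 -0.131  0.222] [0.4907 0.0659 0.2022] [ 1.9 -0.2  0.3]
0.4321821794022024
shift [3.043, 4.33, 0.447] turn [-0.98, 6.283, -3.614] | rows>= 5.1 alt turn [8.66, -55.57, 31.96]
shift [3.043, 4.33, 0.447] turn [3.982, 5.453, 13.906] | rows>= 10.8 alt turn [-14.56, -19.95, -50.86]
shift [3.043, 4.33, 0.447] turn [-5.946, 4.342, -21.08] | rows>= 15.6 alt turn [13.23, -9.66, 46.89]
```

View pics/w23.png

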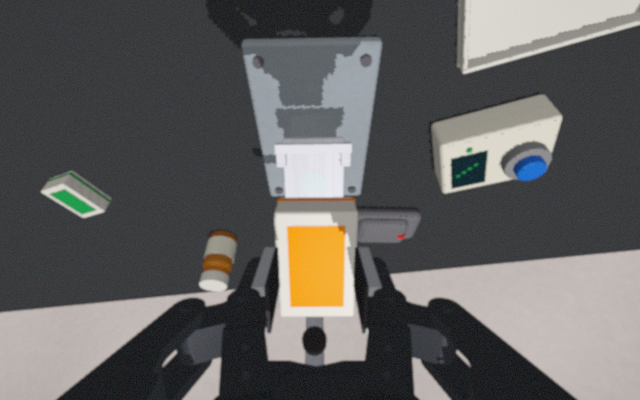

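View pics/d23.png

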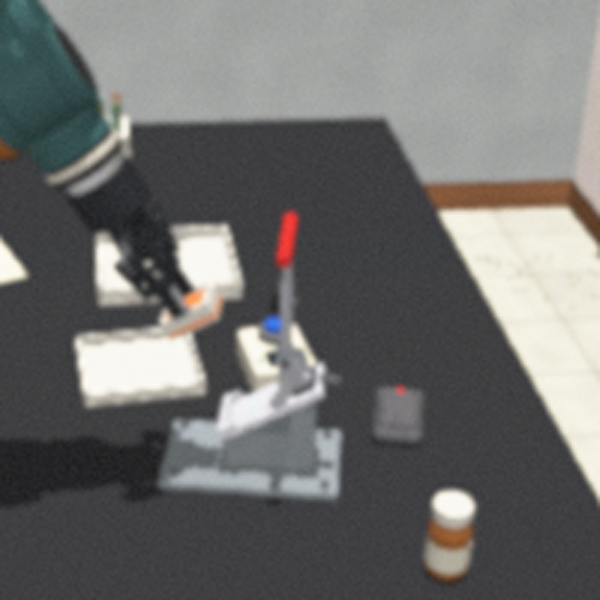

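>>> play_rows:
  plan:
    - [30, [0.3, 0.5, 0], [-0.1, 0.8, -0.4]]
    - [30, [0.8, 1.2, 0], [-0.2, 1.6, -0.9]]
    - [30, [1.3, 1.9, 0], [-0.4, 2.5, -1.4]]
    - [30, [1.8, 2.6, 0.1], [-0.5, 3.4, -1.9]]
    - [30, [2.3, 3.3, 0.2], [-0.7, 4.3, -2.5]]
    - [30, [2.7, 3.9, 0.3], [-0.8, 5.2, -3]]
    - [30, [3.04, 4.33, 0.45], [-0.98, 6, -3.5]]
    - [30, [3.04, 4.33, 0.45], [-0.98, 6.28, -3.61]]
    - [30, [3.04, 4.33, 0.45], [-0.98, 6.28, -3.61]]
    - [30, [3.04, 4.33, 0.45], [-0.98, 6.28, -3.61]]

```text
time: 23.93
ee_pos: [0.436, 0.2544, 0.1171]
tool_rot: [-0.054, 0.999, -0.0, -0.002]
contact_force: [-0.3, 0.6, -1.1]
finger_gap: 0.438
```

```bash
python3 look.py w24
python3 - <<'E'
from h import *
import pickle
p,im,s=pickle.load(open('w24.pkl','rb'))
for z in(.03,.022): cmd(*tgt([.436,.255,z],186.3))
E
```

```text
23.9333 [ 0.366  0.296 -0.325  0.954  0.001  0.258] [0.436  0.2544 0.1171] [-0.3  0.6 -1.1]
shift [-0.012, 0.018, 2.191] turn [-0.002, -0.035, -0.02] | rows>= 2.1 alt turn [3.12, 62.07, 36.28]
shift [-0.013, 0.018, 2.391] turn [-0.002, -0.035, -0.02] | rows>= 2.3 alt turn [3.12, 62.07, 36.28]
```

View pics/w24.png

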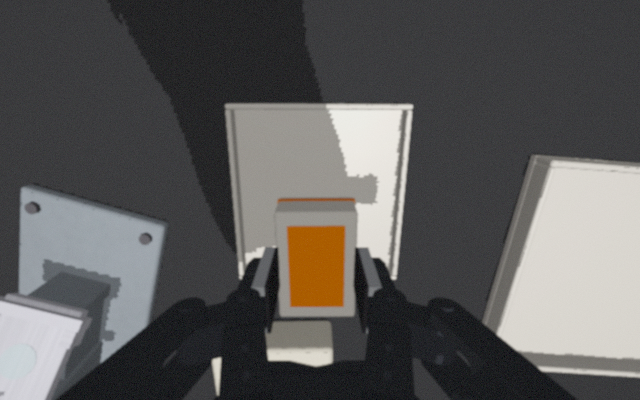

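>>> play_rows:
  plan:
    - [30, [0, 0.02, 0.8], [0, 0, 0]]
    - [30, [0, 0.02, 1.6], [0, 0, 0]]
    - [30, [0, 0.02, 2.1], [0, 0, 0]]
    - [30, [0, 0.02, 2.3], [0, 0, 0]]
    - [30, [0, 0.02, 2.37], [0, 0, 0]]
    - [30, [0, 0.02, 2.37], [0, 0, 0]]
    - [30, [0, 0.02, 2.37], [0, 0, 0]]

```text
time: 24.57
ee_pos: [0.4362, 0.2556, 0.0246]
tool_rot: [-0.054, 0.999, 0.0, -0.001]
contact_force: [-1.0, 0.0, -1.8]
finger_gap: 0.439
```

>>> play_rows:
  plan:
    - [30, [0, 0, 0.03], [0, 0, 0]]
    - [30, [0, 0, 0.06], [0, 0, 0]]
    - [30, [0, 0, 0.06], [0, 0, 0]]

```text
time: 24.82
ee_pos: [0.4364, 0.2559, 0.0227]
tool_rot: [-0.055, 0.999, 0.0, -0.0]
contact_force: [-4.8, -1.3, 19.4]
finger_gap: 0.434
```

The sample is touching the tray floor with 19 N. I'll let go and rise.

>>> play_rows:
  plan:
    - [44, [0, 0, -0.03], [0, 0, 0]]
    - [50, [0, 0, -0.03], [0, 0, 0]]
    - [60, [0, 0, -0.03], [0, 0, 0]]
    - [60, [0, 0, -0.03], [0, 0, 0]]
    - [60, [0, 0, -0.2], [0, 0, 0]]
    - [60, [0, 0, -0.7], [0, 0, 0]]
    - [60, [0, 0, -1.5], [0, 0, 0]]
    - [60, [0, 0, -2.4], [0, 0, 0]]
    - [60, [0, 0, -3.2], [0, 0, 0]]
    - [60, [0, 0, -3.2], [0, 0, 0]]

```text
time: 25.65
ee_pos: [0.4381, 0.2564, 0.1548]
tool_rot: [-0.055, 0.999, 0.001, 0.002]
contact_force: [2.0, 0.2, 0.8]
finger_gap: 0.705
```

```bash
python3 look.py w25
python3 - <<'E'
from h import *
import pickle
p,im,s=pickle.load(open('w25.pkl','rb'))
m,c=mask(im,(8,150,100),(22,255,255));k=c[0];bx=cv2.boxPoints(cv2.minAreaRect(k));P=np.array([onz(p,q,.028) for q in bx]);print(P.mean(0).round(4),[np.linalg.norm(P[i]-P[i-1]).round(4) for i in range(4)], 'tray off',(P.mean(0)[:2]-[.436,.255]).round(4))
save('scene','s25.png',(230,130,430,330),3)
E
```

```text
25.65 [ 3.680e-01  2.670e-01 -2.560e-01  1.043e+00  1.000e-03  2.590e-01] [0.4381 0.2564 0.1548] [2.  0.2 0.8]
[0.4374 0.2557 0.028 ] [np.float64(0.0441), np.float64(0.0254), np.float64(0.0442), np.float64(0.0268)] tray off [0.0014 0.0007]
```

View pics/w25.png

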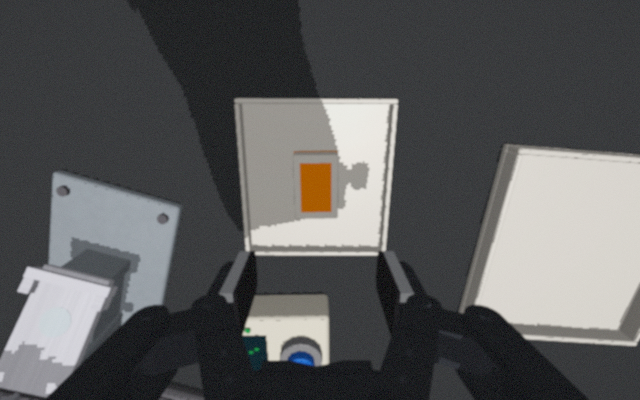

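View pics/s25.png

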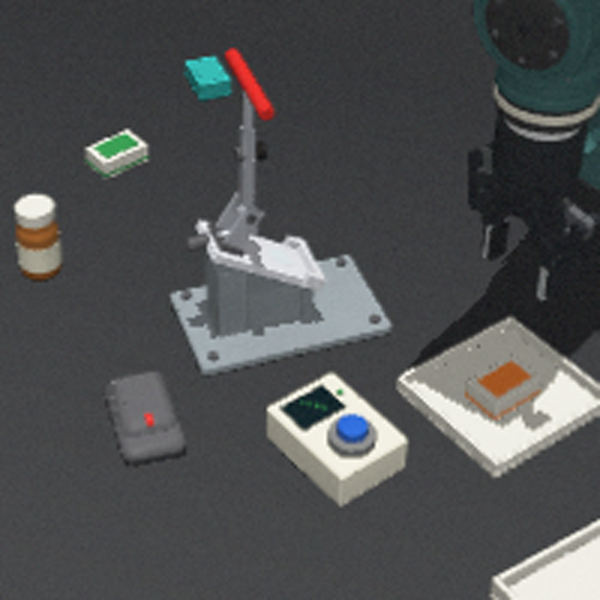

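The sample lies flat in the small tray ((316,188) in the wrist view). The clamp is open, the button is up, and the green sample, jar and mouse look unmoved. Handing in.

>>> play_rows:
  plan:
    - [60, [0, 0, 0], [0, 0, 0]]
    - [60, [0, 0, 0], [0, 0, 0]]

```text
time: 25.92
ee_pos: [0.4353, 0.2552, 0.148]
tool_rot: [-0.055, 0.999, -0.0, -0.003]
contact_force: [0.6, -0.0, -0.6]
finger_gap: 0.703
```

```bash
python3 -c "
from h import *
print(arm.hand_in())"
```

```text
the job is handed in; nothing more can be done
None
```

I carried out the whole sequence and handed the job in at about 26 s of the 72 s allowed. The hand-in reports no verdict.

- **Seating:** the amber sample went into the nest window up. I measured it about 2 mm from the seat, with the clamp open and the fingers off it.
- **Clamping:** I swung the clamp over centre, and the picture showed its foot resting on the sample after I let go. I did not measure the foot's force directly.
- **Reading:** I pressed the blue button with 23 N against its 5 N spring, and the picture showed it well down. I took that as full travel, since its depth has no direct reading. It was up again afterwards.
- **Opening and tray:** after I swung the clamp fully open, the sample still lay in its seat. I then set it down on the floor of the 150 x 140 mm tray.

**Last checks:** the sample was flat and about 2 mm from the tray's centre. The clamp was upright, the button up and the gripper clear. The green sample, jar and mouse looked unmoved, but I judged that by eye.

**What did not go to plan:**
- **First grip:** it pressed on the bench with 12 N. Gripping again 5 mm higher gave 14 N, probably because closing the pads pushes the sample down.
- **Opening swing:** my planned arc was about 3 mm off, and the force at the bar reached about 54 N. I corrected the arc from the measured path. That is under the 120 N wrist limit, and only the fingers were touching the bar.

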